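Free the seized clamp knob and move the dop to its stand

TASK

The black clamp knob on the dopping turntable is seized with dried slurry: grip it and rock it gently back and forth until it breaks free, feeling for the end of each arc and never twisting so hard that the round disc slips round in its brake. Then turn the freed knob counter-clockwise until its steel finger is swung well clear of the green-stone dop's foot (about 60 degrees away from it) and leave it there; lift the dop out and set it down upright, without dropping it, fully home in the brass-ringed seat of the wooden stand. Leave everything else on the bench alone.

Things in the scene. Friction and masses are not known exactly. Their poses are not given: they have to be found in the camera images.
- knob_grip (a point): Clamp knob on the turntable's vertical axis: upright black bar 46 long, 16 wide, 34 high (mm), gripped across its width; white line on top towards the finger. Point: on the axis, half-way up the bar, 99 over the bench, 44 over the disc. x along the bar towards the finger, z up. Counter-clockwise from above loosens. It stays where it is left.
- knob: The same knob; origin on the axis at the disc's underside, x towards the finger. Seized: turns at about 0.06 N m within an arc (20 to 30 degrees, place unknown, new each time), then stops hard. If a stop is truly reached (0.12 N m or more), reversing opens a wider arc that holds the old one; short of it nothing is gained. After the 2nd clockwise stop, counter-clockwise runs free for 90 degrees.
- finger_tip (a point): Outer end of the knob's steel finger (turns with the knob): 50 mm from the axis along the knob's x, 20 wide, 5 thick, its top 20 mm and underside 14.5 mm above the disc (point: half-way up). It lies over the dop's foot and keeps the dop from being lifted.
- disc_seat (a point): Where the green dop stands at the start: centre of the inner floor of the steel cup on the disc, 60 mm from the turning axis, 58 mm over the bench, 3 above the disc (cup outer diameter 46, inner 39.6, rim 8 mm above the disc). x axis points away from the turning axis.
- disc_mark (a point): Red dot near the rim of the cream disc (diameter 180, top 55 mm over the bench), 87 mm from the axis. The disc is held only by a friction brake: it slips if the knob is twisted with more than about 0.50 N m, and must not slip by 3 mm or more at this dot.
- dop_mid (a point): The green-stone dop, loose: round aluminium foot of diameter 36 and height 10, stem of diameter 12 from 10 to 48 mm above its underside, green stone (diameter 19) from 48 to 60 mm. This point is on its axis 30 mm above its underside, on the stem (grip here or up to 8 mm higher). z along the stem, up. About 0.12 kg.
- stand_seat (a point): Centre of the inner floor of the brass-ringed seat (inner diameter 40.6, 5 mm deep) on the fixed wooden stand (diameter 68), 25 mm over the bench; the dop's underside rests here, its mid point then 30 mm above. z up.
- red_dop_mid (a point): Another dop of the same shape with a red stone, standing on the bench; not to be disturbed.
- cup: Clear cup, diameter 72, height 85; origin under its centre; not to be disturbed.
- oil: Small amber bottle, diameter 40, height 90; origin under its centre; not to be disturbed.
- pad: Round blue and white cleaning pad holder, diameter 70, height 30; origin under its centre; not to be disturbed.
- loupe: Folding loupe lying on the bench, 75 long, 22 high; not to be disturbed.
- brush: Flat brush with wooden handle lying on the bench, 160 long, 20 high; not to be disturbed.
- driver: Screwdriver with yellow handle lying on the bench, 170 long, 26 high; not to be disturbed.
Not all that is in view belongs to the job. Leave any blue look-alike of the part that bears dop_mid alone. What is shaped like the part that bears knob_grip but pink is not meant.

How it is judged (in metres and radians):
On the way, in this order (a step that is already met when the one before it is completed fails the run):
1. The knob is free and its finger is swung well clear (tip more than 38 mm from the disc seat's centre, about 40 degrees) while the green dop still stands in its cup (horizontal distance between finger_tip and disc_seat above 0.038 m and horizontal distance between dop_mid and disc_seat below 0.006 m), for 0.2 s.
2. The green dop is lifted out of its cup (z of dop_mid in the frame of disc_seat above 0.05 m), for 0.1 s.
At the end, for the whole second after the job is handed in: The green dop stands upright (within 0.1 rad) fully home in the stand's seat (within 5 mm sideways and 2.5 mm in height), the knob's finger is still swung clear (tip more than 38 mm from the disc seat's centre) (horizontal distance between dop_mid and stand_seat below 0.005 m and z of dop_mid in the frame of stand_seat between 0.027 and 0.0325 m and angle between dop_mid's own z axis and vertical below 0.1 rad and horizontal distance between finger_tip and disc_seat above 0.038 m); the robot touches nothing.
It fails at once if The disc is slipped round in its brake (red dot moved more than 3 mm) (distance of disc_mark from where it was at the start of the episode above 0.003 m).
It fails at once if The dop is dropped (falls free at more than 0.45 m/s) (linear speed of dop above 0.45 m/s and contact force between the fingers and dop below 0.01 N).
It fails at once if Something else on the bench is disturbed (moved more than 30 mm) (distance of any of red_dop_mid, cup, oil, pad, loupe, brush, driver from where it was at the start of the episode above 0.03 m).
It also fails if it takes over 72 s, if anything falls off the work surface, if the arm or the gripper's body presses on something with over 40 N, if the wrist force passes 120 N, or if a joint passes its speed limit or range.

ROBOT

A 6-joint arm with a two-finger parallel gripper is mounted at the origin on the work surface. World frame = base frame: x ahead of the robot, y to its left, z up, the work surface at z = 0. Lengths are in m, angles in degrees, forces in N, time in s.
With the tool pointing down it reaches from about 0.4 to 0.825 m from the base axis. Payload 7 kg.
Tool frame: the origin (TCP) lies on the centre line of the jaws, within the pads' length; the fingertips stand 17 mm ahead of it and the grasp point (between the pads) lies 2 mm behind it; z points along the fingers, y is the direction in which the jaws open and shut (so a half turn about z gives the same grasp; the last joint's range is limited). The gripper opens to 88 mm and grips with 3 to 60 N. Pads are 19 mm wide; open, the fingers measure 130 mm over their backs; the gripper's body (78 mm by 193 mm) begins 47 mm behind the grasp point.
Start: joints at [85.09, 20.546, 0.682, 0, -70.136, -16.507], TCP at [0.246, 0.628, 0.244] pointing down, gripper open.
Joint ranges: [-176.03, 176.03], [-82.01, 121.73], [-58.28, 71.71], [-173.87, 95.51], [-174.79, -0.11], [-173.66, 173.66]. Speed limits (degrees/s): [136.94, 136.94, 172.46, 180, 180, 180].

INTERFACE

Orientations are given as [roll, pitch, yaw] about the fixed x, y, z axes, in that order (R = Rz(yaw) Ry(pitch) Rx(roll)).
In Python, from plant import telemetry, vision, close_job, recognise, silhouettes, place_of gives the robot as it stands.
- The arm moves only by the shell command python3 -m handwheel 'ROWS'. ROWS is JSON, a list that holds one entry, the list of rows, each a list of 5 numbers: the shift along the tool's x, y, z in m, then the turn about the tool's z in rad, then the closure, from 0 (fully open) to 1 (shut). In form: [[[tx, ty, tz, yaw, gripper], ...]]. A call has 1 to 20 rows; each row shifts and turns the commanded pose from where the row before left it, along the tool's axes as they then stand; what a row does not reach is not made up. A row lasts 1/12 s, in which the tool goes at most 41.7 mm and 7.16 degrees, less where a joint would pass 70% of its speed; a pose out of reach is approached as far as the arm can. A call with a gripper value outside its range is refused whole. The fingers move at their own pace and stop on an object; the grip force is fixed at half the most. Time passes only in rows, so rows that do not move let the fingers close. It gives the time, the measured TCP pose, the force and the opening at its end, in the units of the state.
- telemetry.get_obs(): the state, without advancing time (a new reading comes with each control period).
- vision.snapshot(name): name is "scene" or "top" or "wrist"; returns a dict with "color" (400x640x3 uint8, red, green, blue), "mtx" (3x3 intrinsics, pixels), "cam_to_world" (4x4, takes a point from camera to world coordinates); the wrist camera has in their place "tool_from_camera" (4x4, takes a point from camera to tool coordinates, whose origin is the TCP and whose axes are the flange's). Camera axes: x right, y down, z forward; pixel columns grow to the right and rows downward; lengths in m; the calibration is good to about 2 mm. A picture is of the moment at which its call begins: read the wrist's pose just before it. There is no depth.
- close_job(): hands the job in, once; it reports no verdict.
Trained networks look in a picture, given as the dict that the camera call returned (one of the last four; its "shot" number tells which), for a name from the list of things; names that differ only in an ending like _2 or _b are one class to them, and where a whole thing is asked for, a point or a joint stands for the part that bears it (a point fixed in the world has none). Each returns a list of dicts, best first, with "conf" (0 to 1); they miss things now and then, are a little off and sometimes report something else, mostly with a low value. They report only what shows in the picture. A call takes as long as a camera call. They do not tell look-alikes from the thing itself.
- recognise(name, picture): "xy" ([column, row] in pixels, amid what is visible of it).
- silhouettes(name, picture): "region" (400x640 bool, what is visible of it) and "xy" ([column, row] in pixels, amid what is visible of it).
- place_of(name, picture): "xy" ([column, row] in pixels: a listed point, or the origin of a listed thing).
The state is a dict: "clock": time; "joint_pos": joint angles; "qvel": joint speeds; "tau": joint torques, N m; "tool_pos": TCP position; "orientation": TCP orientation; "force": force on the tool from outside, world axes, zero at the start; "moment": the same for the moment, N m; "opening": finger opening in m.
Only numpy, scipy, OpenCV 4.12 (cv2) and the standard library are available. Lean on these libraries where they do the work, as an engineer would, in place of code of your own. Each camera call takes 0.05 s, during which the arm holds its last target.

## Working session

There is one attempt and no reset: what is moved stays moved. The work goes in short steps, Python scripts to look and compute and a shell command to move; the robot and the scene stay as the last step left them, time stands still between calls to the robot, and variables do not carry over. Pictures are saved under pics/ and viewed, and the job is handed in when it is done.

```bash
ls; mkdir -p pics
python3 - <<'E'
from plant import telemetry, vision, recognise, place_of
import cv2
o=telemetry.get_obs(); print(o)
for n in ("scene","top","wrist"):
    p=vision.snapshot(n); cv2.imwrite(f"pics/{n}0.png",p["color"][:,:,::-1])
    print(n,p["mtx"].tolist(), p.get("cam_to_world",p.get("tool_from_camera")).tolist() if hasattr(p.get("cam_to_world",p.get("tool_from_camera")),'tolist') else p.get("cam_to_world"))
    if n!="wrist" or 1:
        for k in ("knob_grip","finger_tip","disc_seat","disc_mark","dop_mid","stand_seat"):
            print(k,[(round(float(d["conf"]),2),[round(float(x),1) for x in d["xy"]]) for d in place_of(k,p)])
E
```

```text
pics
{'clock': 0.0, 'joint_pos': array([ 8.50864183e+01,  2.05921195e+01,  6.34319395e-01, -1.86026706e-02,
       -7.01353561e+01, -1.65071787e+01]), 'qvel': array([-0.03824149, -0.04768968, -0.06099937, -0.01550124,  0.03833671,
        0.03378024]), 'tau': array([-2.74924656e-03, -5.82707191e+01,  2.93053919e+01,  6.99676126e+00,
        7.12816996e-03, -1.78567143e-04]), 'tool_pos': array([0.24638061, 0.62794481, 0.24262385]), 'orientation': array([ 1.79905714e+02, -9.70444106e-03, -2.14270878e+01]), 'force': array([ 0.1391361 , -0.25386826, -0.37560719]), 'moment': array([ 0.0112198 ,  0.02938283, -0.00768665]), 'opening': 0.08766478847639061}
scene [[363.91476472927405, 0.0, 320.22096324034374], [0.0, 363.91476472927405, 200.13715739560797], [0.0, 0.0, 1.0]] [[-0.3584312851597389, 0.6615414107112604, -0.6587032531670793, 1.104968672038187], [0.933510896021177, 0.24703676405458735, -0.259865819636168, 0.228801969475187], [-0.009188080783123694, -0.708050703777345, -0.706101819889971, 0.7716500658448968], [0.0, 0.0, 0.0, 1.0]]
knob_grip [(0.71, [196.6, 225.6]), (0.6, [331.4, 216.
[... 888 characters left out ...]
26.3, 203.4])]
disc_mark [(0.69, [454.4, 150.5]), (0.67, [310.0, 188.7]), (0.65, [436.1, 160.2])]
dop_mid [(0.6, [369.2, 217.2]), (0.51, [403.8, 203.4]), (0.44, [324.0, 200.7])]
stand_seat [(0.82, [403.6, 202.1])]
wrist [[324.2775806791489, 0.0, 323.7257322457989], [0.0, 324.2775806791489, 199.78374759199426], [0.0, 0.0, 1.0]] [[-0.000503357207620774, -0.9695679454751897, -0.24482186531954542, 0.0656312914333734], [0.9999995314064889, -0.00028558755733587034, -0.0009250008377956768, -0.0022691924476304637], [0.0008269330833653943, -0.2448222162034467, 0.9695676348944973, -0.13936730417989124], [0.0, 0.0, 0.0, 1.0]]
knob_grip []
finger_tip []
disc_seat []
disc_mark []
dop_mid []
stand_seat []
```

View pics/scene0.png

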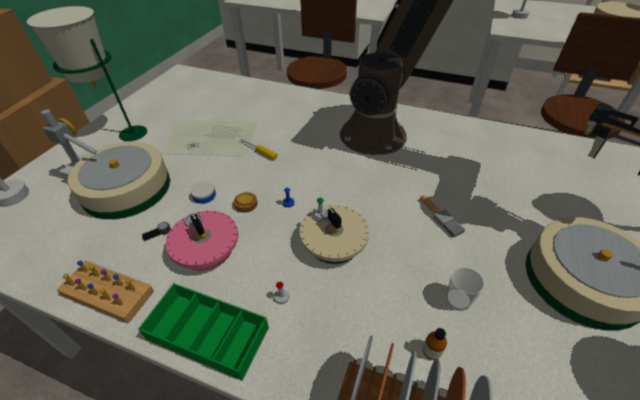

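View pics/top0.png

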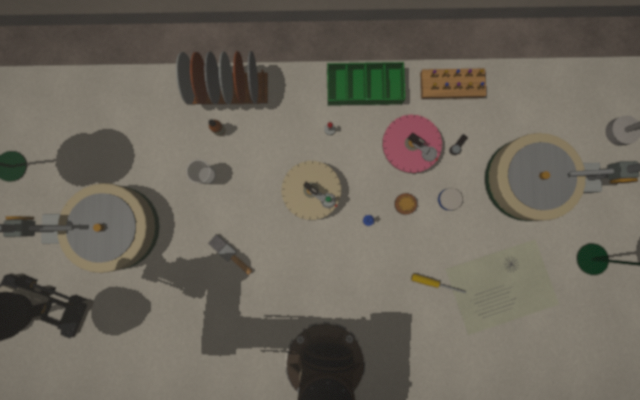

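View pics/wrist0.png

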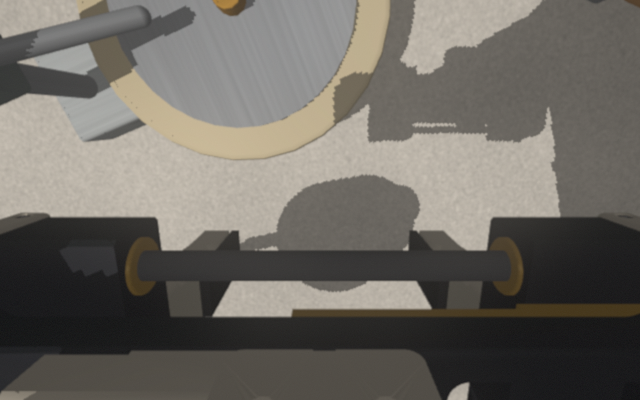

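The cream disc sits at scene (333,232) and top (311,190), with the knob bar and green dop on it. The pink turntable at top (413,144) and the blue dop at (369,219) are the decoys. The stand is the brown ring at top (405,203). Next I'll measure positions.

```bash
cat > h.py <<'E'
import numpy as np, cv2
from plant import telemetry, vision, recognise, place_of, silhouettes
from scipy.spatial.transform import Rotation as R
def cam(p,o=None):
    if "cam_to_world" in p: return np.array(p["cam_to_world"])
    T=np.eye(4); T[:3,:3]=R.from_euler("xyz",o["orientation"],degrees=True).as_matrix(); T[:3,3]=o["tool_pos"]
    return T@np.array(p["tool_from_camera"])
def at_z(p,xy,z,o=None):
    T=cam(p,o); K=np.array(p["mtx"]); d=T[:3,:3]@np.linalg.solve(K,[xy[0],xy[1],1.]); 
    return T[:3,3]+d*(z-T[2,3])/d[2]
def proj(p,X,o=None):
    T=cam(p,o); c=T[:3,:3].T@(np.array(X)-T[:3,3]); u=np.array(p["mtx"])@c; return u[:2]/u[2]
E
python3 - <<'E'
from h import *
Z=dict(knob_grip=.099,finger_tip=.0725-.0025+.002,disc_seat=.058,disc_mark=.055,dop_mid=.088,stand_seat=.025)
for n,box in (("scene",(270,170,400,270)),("top",(260,140,420,240))):
    p=vision.snapshot(n)
    for k,z in Z.items():
        for d in place_of(k,p): print(n,k,round(d["conf"],2),np.round(d["xy"],1),np.round(at_z(p,d["xy"],z),4))
    for k in ("brush","driver","cup","oil","pad","loupe","red_dop_mid"):
        for d in place_of(k,p)[:1]: print(n,k,round(d["conf"],2),np.round(d["xy"],1),np.round(at_z(p,d["xy"],0 if k!="red_dop_mid" else .03),3))
    x0,y0,x1,y1=box
    c=p["color"][y0:y1,x0:x1,::-1]
    # cream mask ellipse
    hsv=cv2.cvtColor(p["color"],cv2.COLOR_RGB2HSV)
    cv2.imwrite(f"pics/{n}_crop.png",cv2.resize(c,None,fx=5,fy=5,interpolation=cv2.INTER_CUBIC))
E
```

```text
scene knob_grip 0.89 [333.2 217. ] [0.5219 0.0331 0.099 ]
scene knob_grip 0.79 [197.3 227.1] [ 0.6699 -0.267   0.099 ]
scene finger_tip 0.87 [323.5 213.9] [ 0.497  -0.0023  0.072 ]
scene finger_tip 0.66 [193.2 218.1] [ 0.63  -0.315  0.072]
scene finger_tip 0.66 [330.8 215.1] [0.4943 0.0171 0.072 ]
scene finger_tip 0.19 [316.3 205.9] [ 0.4764 -0.0307  0.072 ]
scene disc_seat 0.83 [195.4 222.2] [ 0.6307 -0.3119  0.058 ]
scene disc_seat 0.68 [319.8 211.8] [ 0.4811 -0.019   0.058 ]
scene disc_mark 0.98 [316.5 210.5] [ 0.4771 -0.0301  0.055 ]
scene disc_mark 0.87 [188.9 214.7] [ 0.612  -0.3464  0.055 ]
scene dop_mid 0.58 [318.8 206.9] [ 0.4919 -0.0173  0.088 ]
scene dop_mid 0.47 [286.8 195.8] [ 0.4833 -0.1132  0.088 ]
scene stand_seat 0.87 [244.9 199.4] [ 0.4825 -0.2531  0.025 ]
scene stand_seat 0.55 [206.4 199.1] [ 0.5209 -0.3595  0.025 ]
scene brush 0.6 [438.2 215.9] [0.327 0.285 0.   ]
scene driver 0.51 [256.1 150.5] [ 0.234 -0.353  0.   ]
scene cup 0.87 [458.3 299.5] [0.58  0.367 0.   ]
scene oil 0.72 [456.7 300. ] [0.583 0.364 0.   ]
scene pad 0.78 [203.6 197.2] [ 0.497 -0.392  0.   
[... 584 characters left out ...]
op disc_mark 0.96 [436.9 157.9] [ 0.6135 -0.3481  0.055 ]
top disc_mark 0.82 [334.1 205.3] [ 0.4744 -0.0351  0.055 ]
top dop_mid 0.64 [327.3 202.1] [ 0.4818 -0.0143  0.088 ]
top dop_mid 0.64 [367.3 220. ] [ 0.4282 -0.1293  0.088 ]
top stand_seat 0.94 [405.8 203.5] [ 0.4788 -0.2568  0.025 ]
top stand_seat 0.17 [310.9 186.3] [0.5361 0.0343 0.025 ]
top brush 0.92 [231.8 257.5] [0.32  0.284 0.   ]
top driver 0.86 [439.7 283.9] [ 0.23 -0.36  0.  ]
top cup 0.85 [204.7 174.8] [ 0.58  0.37 -0.  ]
top oil 0.78 [218.3 132.6] [0.715 0.328 0.   ]
top pad 0.58 [445.3 199.3] [ 0.492 -0.387  0.   ]
top loupe 0.62 [454.7 149.9] [ 0.649 -0.423  0.   ]
top red_dop_mid 0.68 [328.6 128.1] [ 0.717 -0.023  0.03 ]
```

View pics/scene_crop.png

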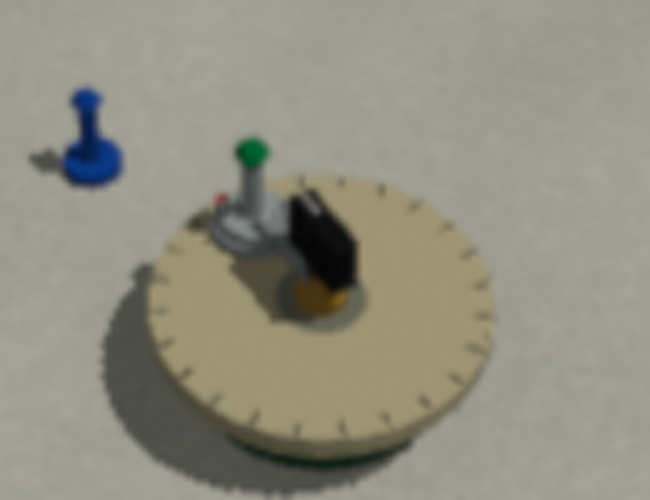

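View pics/top_crop.png

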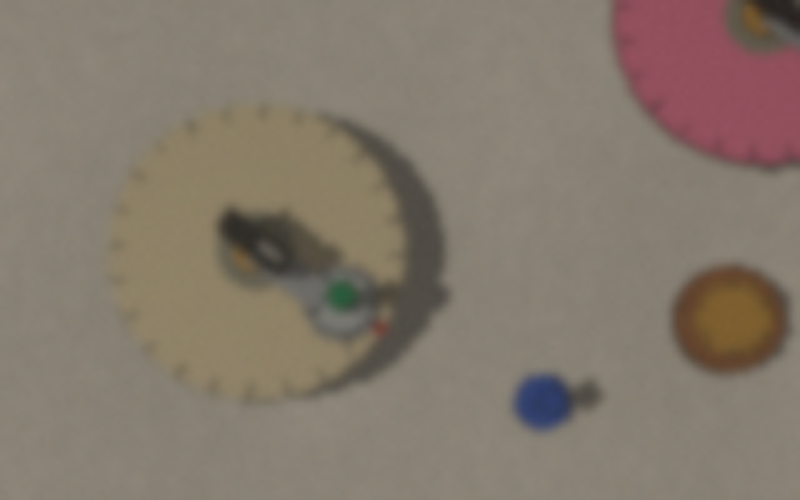

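Both cameras put the axis at about (0.520, 0.033) and the green dop at (0.485, -0.016), which fits the 60 mm radius. I'll move over the knob at height and look with the wrist camera.

```bash
python3 -m handwheel '[[[0.026,0.025,0,0,0],[0.026,0.025,0,0,0],[0.026,0.025,0,0,0],[0.026,0.025,0,0,0],[0.026,0.025,0,0,0],[0.026,0.025,0,0,0],[0.026,0.025,0,0,0],[0.026,0.025,0,0,0],[0.026,0.025,0,0,0],[0.026,0.025,0,0,0],[0.026,0.025,0,0,0],[0.026,0.025,0,0,0],[0.026,0.025,0,0,0],[0.026,0.025,0,0,0],[0.026,0.025,0,0,0],[0.026,0.025,0,0,0],[0.026,0.025,0,0,0],[0.026,0.025,0,0,0]]]'
```

```text
clock: 3.95
tool_pos: [0.5183, 0.0368, 0.244]
orientation: [-180.0, -0.0, -21.4]
force: [0.7, 0.9, -0.9]
opening: 0.0874
```

```bash
python3 -m handwheel '[[[0,0,0,0.12,0],[0,0,0,0.12,0],[0,0,0,0.12,0],[0,0,0,0.12,0],[0,0,0,0.12,0],[0,0,0,0.12,0],[0,0,0,0.12,0],[0,0,0,0.12,0],[0,0,0,0.12,0],[0,0,0,0.12,0],[0,0,0,0.12,0],[0,0,0,0.12,0],[0,0,0,0.12,0],[0,0,0,0.12,0],[0,0,0,0.12,0],[0,0,0,0.03,0],[0,0,0,0,0],[0,0,0,0,0]]]'
python3 - <<'E'
from h import *
Z=dict(knob_grip=.099,finger_tip=.0722,disc_seat=.058,disc_mark=.055,dop_mid=.088,stand_seat=.025)
o=telemetry.get_obs(); print(o["tool_pos"],o["orientation"],o["joint_pos"],o["clock"])
p=vision.snapshot("wrist"); cv2.imwrite("pics/w1.png",p["color"][:,:,::-1])
for k,z in Z.items():
    for d in place_of(k,p): print(k,round(d["conf"],2),np.round(d["xy"],1),np.round(at_z(p,d["xy"],z,o),4))
E
```

```text
clock: 5.45
tool_pos: [0.5178, 0.0385, 0.2437]
orientation: [-180.0, 0.0, -126.2]
force: [0.8, -0.1, -0.9]
opening: 0.0876
[0.51783164 0.03854991 0.24366721] [-1.79995360e+02  1.13223503e-02 -1.26177860e+02] [ 2.59333078e+01  5.79824775e+00 -1.87503992e+01 -1.31352199e-03
 -6.54391752e+01 -6.21106222e+01] 5.45
knob_grip 0.75 [318.1 188.7] [0.5207 0.0346 0.099 ]
finger_tip 0.7 [318.7 136.5] [ 0.4941 -0.0011  0.0722]
disc_seat 0.8 [309.8 121.9] [ 0.4935 -0.0169  0.058 ]
dop_mid 0.96 [312.2 125.8] [ 0.4925 -0.0126  0.088 ]
dop_mid 0.23 [149.9 237.2] [ 0.682 -0.021  0.088]
```

View pics/w1.png

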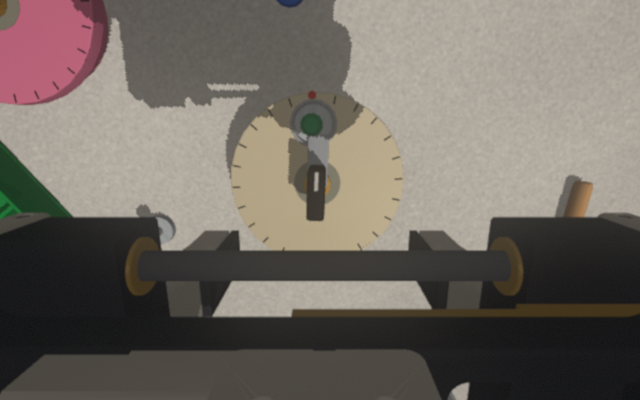

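Run:
```python
from h import *
from scipy.optimize import least_squares
o=telemetry.get_obs(); p=vision.snapshot("wrist"); im=p["color"]
hsv=cv2.cvtColor(im,cv2.COLOR_RGB2HSV)
for q in [(260,180),(350,150),(430,180),(316,210),(312,95)]: print(q,im[q[1],q[0]],hsv[q[1],q[0]])
c=im[80:260,220:420,::-1]; cv2.imwrite("pics/w1c.png",cv2.resize(c,None,fx=4,fy=4,interpolation=cv2.INTER_CUBIC)[:, :])
# disc edge: radial search around predicted center
lab=im.astype(float); sat=(lab[:,:,0]-lab[:,:,2])/(lab.sum(2)+1)
sat=cv2.GaussianBlur(sat,(3,3),0)
cx,cy=0.520,0.034; pts=[]
for a in np.radians(np.arange(0,360,3)):
    rs=np.arange(.080,.100,.0003); v=[]
    for r in rs:
        u=proj(p,[cx+r*np.cos(a),cy+r*np.sin(a),.055],o); 
        v.append(cv2.getRectSubPix(sat.astype(np.float32),(1,1),(float(u[0]),float(u[1])))[0,0])
    u=proj(p,[cx+.09*np.cos(a),cy+.09*np.sin(a),.055],o)
    if u[1]>225: continue
    g=np.gradient(np.array(v)); i=g.argmin()
    if i>3 and i<len(rs)-3: pts.append([cx+rs[i]*np.cos(a),cy+rs[i]*np.sin(a)])
pts=np.array(pts)
f=least_squares(lambda x:np.hypot(*(pts-x[:2]).T)-x[2],[cx,cy,.09],loss="soft_l1",f_scale=.001)
print("disc",f.x,len(pts), np.median(abs(f.fun)))
for nm in ["knob_grip","dop_mid","disc_seat"]:
    print(nm)
```

```text
(260, 180) [179 164 133] [ 20  66 179]
(350, 150) [183 167 139] [ 19  61 183]
(430, 180) [176 169 158] [ 18  26 176]
(316, 210) [63 57 50] [16 53 63]
(312, 95) [95 44 41] [  2 145  95]
disc [0.52409231 0.03559114 0.08861344] 83 0.00019369217462897326
knob_grip
dop_mid
disc_seat
```

View pics/w1c.png

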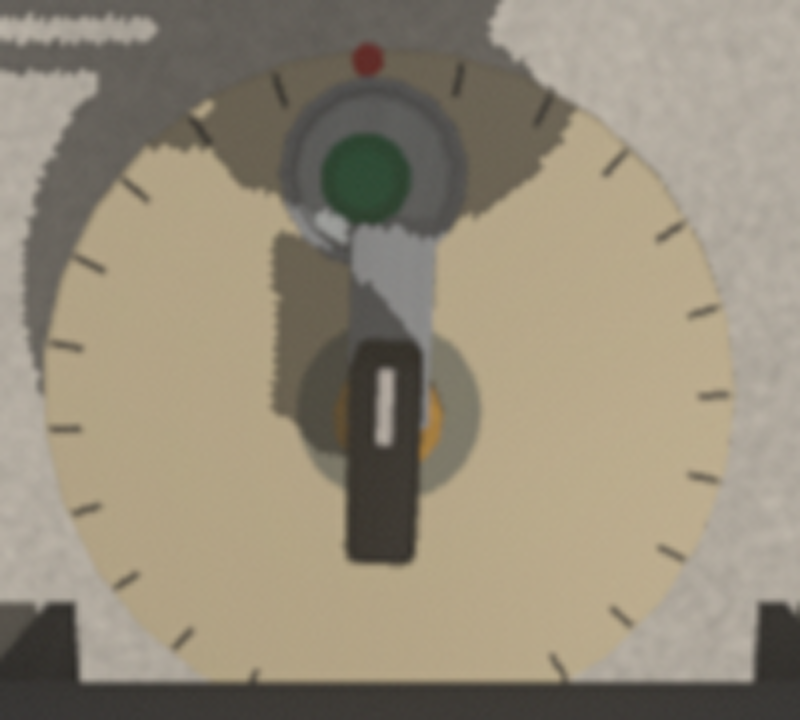

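Run:
```python
from h import *
o=telemetry.get_obs(); p=vision.snapshot("wrist")
c=lambda x,y:(220+x/4,80+y/4)
P=[at_z(p,c(*q),.116,o) for q in [(358,342),(422,345),(414,562),(347,560)]]
P=np.array(P); print(P.round(4), P.mean(0)); d=(P[0]+P[1]-P[2]-P[3])/2; print("len",np.linalg.norm(d),"w",np.linalg.norm(P[0]-P[1]),np.degrees(np.arctan2(d[1],d[0])))
print("line",[at_z(p,c(*q),.116,o).round(4) for q in [(387,368),(384,446)]])
print("stone",at_z(p,c(367,178),.118,o), "dot",at_z(p,c(368,60),.055,o),"cupcentre",at_z(p,c(374,170),.063,o))
t=vision.snapshot("top")
print("top disc",at_z(t,(311.4,190.6),.055))
for X in [[.52,.0335,.055],[.524,.0356,.055]]: print(proj(t,X))
```

```text
[[0.5123 0.0118 0.116 ]
 [0.502  0.0201 0.116 ]
 [0.5312 0.0571 0.116 ]
 [0.5425 0.0482 0.116 ]] [0.5219801  0.03430756 0.116     ]
len 0.04722475004036497 w 0.013249156331851069 -129.04221459051058
line [array([0.5107, 0.0197, 0.116 ]), array([0.5211, 0.0327, 0.116 ])]
stone [ 0.49087966 -0.01354363  0.118     ] dot [ 0.47668412 -0.03589798  0.055     ] cupcentre [ 0.49067738 -0.01431351  0.063     ]
top disc [0.51951496 0.03223109 0.055     ]
[310.9752859  190.44514914]
[310.25976123 189.12949193]
```

Knob bar centre is about (0.521, 0.034) with heading about -129°. The disc fit and top camera agree within 3 mm. I'll descend partway and look again.

```bash
python3 -m handwheel '[[[0.002,-0.005,0.02,0.05,0],[0,0,0.025,0,0],[0,0,0.02,0,0],[0,0,0.01,0,0],[0,0,0,0,0],[0,0,0,0,0]]]'
python3 - <<'E'
from h import *
o=telemetry.get_obs(); print(o["tool_pos"],o["orientation"])
p=vision.snapshot("wrist"); im=p["color"]
c=im[80:280,220:420,::-1]; cv2.imwrite("pics/w2c.png",cv2.resize(c,None,fx=3,fy=3,interpolation=cv2.INTER_CUBIC))
cv2.imwrite("pics/w2.png",im[:,:,::-1])
for d in place_of("knob_grip",p): print(d["conf"],d["xy"],at_z(p,d["xy"],.099,o))
E
```

```text
clock: 6.45
tool_pos: [0.5209, 0.0339, 0.1688]
orientation: [-180.0, -0.0, -129.1]
force: [-0.7, -0.5, -0.3]
opening: 0.0876
[0.52090685 0.03394654 0.16883642] [-1.79994539e+02 -4.06470865e-02 -1.29109363e+02]
0.61 [318.5, 215.9] [0.52372092 0.03275854 0.099     ]
```

View pics/w2.png

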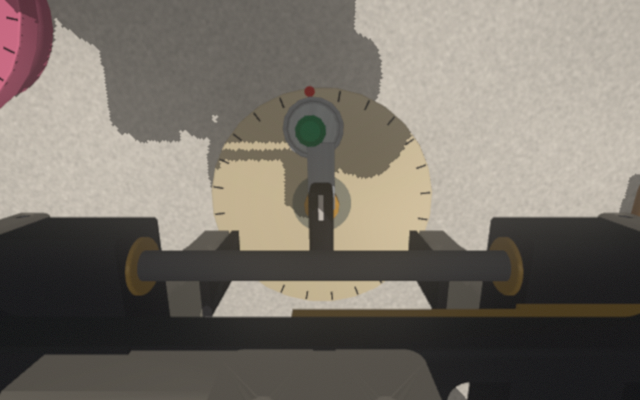

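View pics/w2c.png

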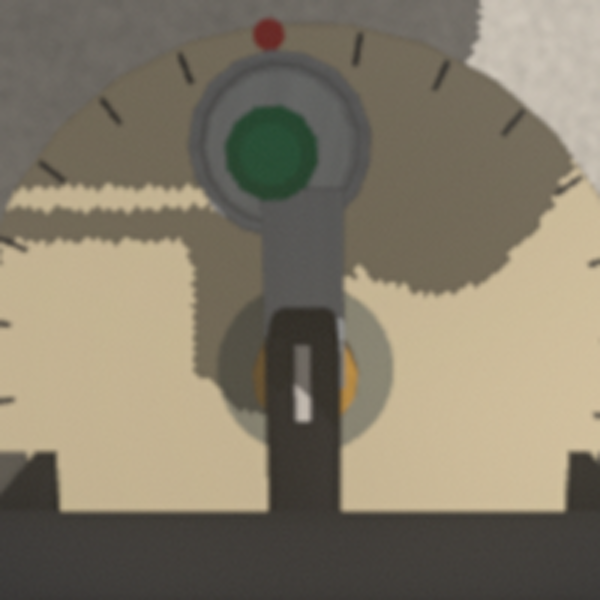

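Run:
```python
from h import *
o=telemetry.get_obs(); p=vision.snapshot("wrist")
c=lambda x,y:(220+x/3,80+y/3)
Rw=R.from_euler("xyz",o["orientation"],degrees=True).as_matrix()
def tl(X): return (Rw.T@(X-o["tool_pos"])).round(4)
print("ring",tl(at_z(p,c(305,368),.0555,o)))
print("ring L/R",tl(at_z(p,c(218,368),.0555,o)),tl(at_z(p,c(393,368),.0555,o)))
print("bar front",[tl(at_z(p,c(*q),.116,o)) for q in [(275,310),(333,310)]])
print("red dot",tl(at_z(p,c(268,34),.055,o)),"cup",tl(at_z(p,c(280,145),.063,o)))
for X in ([0,0,0],[0,.04,.0],[0,-.04,.0]):
    T=np.array(p["tool_from_camera"]); q=T[:3,:3].T@(np.array(X)-T[:3,3]); u=np.array(p["mtx"])@q; print(u[:2]/u[2])
```

```text
ring [-0.0034 -0.0011  0.1144]
ring L/R [-0.0034 -0.0245  0.1144] [-0.0034  0.0227  0.1143]
bar front [array([ 0.0247, -0.0067,  0.0538]), array([0.0247, 0.005 , 0.0538])]
red dot [ 0.0823 -0.0101  0.1148] cup [ 0.0556 -0.0071  0.1068]
[322.41818935 258.27197573]
[408.50323941 258.23651607]
[236.34457005 258.30743069]
```

```bash
python3 -m handwheel '[[[-0.001,-0.001,0.02,0,0],[0,0,0.02,0,0],[0,0,0.017,0,0],[0,0,0.011,0,0],[0,0,0,0,0],[0,0,0,0,0.4],[0,0,0,0,0.7],[0,0,0,0,1],[0,0,0,0,1],[0,0,0,0,1],[0,0,0,0,1],[0,0,0,0,1],[0,0,0,0,1]]]'
python3 -c "
from plant import telemetry as t; o=t.get_obs(); print(o['force'],o['moment'],o['opening'],o['tool_pos'],o['orientation'])"
```

```text
clock: 7.68
tool_pos: [0.5221, 0.0341, 0.1007]
orientation: [-180.0, 0.0, -129.1]
force: [0.1, -0.6, 0.4]
opening: 0.0403
[ 0.07963655 -0.6206676   0.42562462] [ 0.03840706 -0.12435717 -0.00515229] 0.040280081608394434 [0.52213345 0.03412866 0.10066851] [-1.79996167e+02  7.50253911e-03 -1.29133316e+02]
```

```bash
python3 -m handwheel '[[[0,0,0,0,1],[0,0,0,0,1],[0,0,0,0,1],[0,0,0,0,1],[0,0,0,0,1],[0,0,0,0,1],[0,0,0,0,1],[0,0,0,0,1]]]'
python3 -c "
from plant import telemetry as t; o=t.get_obs(); print(o['force'],o['moment'],o['opening'],o['tool_pos'],o['orientation'])"
```

```text
clock: 8.35
tool_pos: [0.5227, 0.0337, 0.1007]
orientation: [-179.9, 0.0, -129.1]
force: [4.2, -4.8, -2.6]
opening: 0.0159
[ 4.20643432 -4.76843756 -2.57689956] [-1.48734378 -1.5247255   0.0472843 ] 0.015878804170736924 [0.52269598 0.03373963 0.10065833] [-1.79941741e+02  5.79587643e-03 -1.29114223e+02]
```

Gripped (opening 15.9 mm), with a small side load. I'll relieve that and start rocking clockwise in small steps, watching the vertical moment.

```bash
cat > r.py <<'E'
from plant import telemetry as t
o=t.get_obs(); m=o['moment'];f=o['force']
import numpy as np
print('mz %.3f yaw %.2f f %s op %.4f pos %s j6 %.2f'%(m[2],o['orientation'][2],np.round(f,1),o['opening'],np.round(o['tool_pos'],4),o['joint_pos'][5]))
E
python3 -m handwheel '[[[0,-0.0007,0,0,1],[0,0,0,0,1],[0,0,0,0,1]]]'>/dev/null; python3 r.py
for i in 1; do python3 -m handwheel '[[[0,0,0,0.01,1],[0,0,0,0.01,1],[0,0,0,0,1]]]'>/dev/null; python3 r.py; done
python3 -m handwheel '[[[0,0,0,0.01,1],[0,0,0,0.01,1],[0,0,0,0,1]]]'>/dev/null; python3 r.py
```

```text
mz -0.019 yaw -129.13 f [ 1.9 -1.9 -2. ] op 0.0158 pos [0.5228 0.0336 0.1006] j6 -64.30
mz -0.038 yaw -130.33 f [ 3.8 -3.5 -2.1] op 0.0157 pos [0.5228 0.0336 0.1006] j6 -65.51
mz -0.014 yaw -131.48 f [ 3.5 -2.9 -0.2] op 0.0156 pos [0.5228 0.0336 0.1006] j6 -66.65
```

```bash
for i in 1; do python3 -m handwheel '[[[0,0,0,0.01,1],[0,0,0,0.01,1],[0,0,0,0,1]]]'>/dev/null; python3 r.py
python3 -m handwheel '[[[0,0,0,0.01,1],[0,0,0,0.01,1],[0,0,0,0,1]]]'>/dev/null; python3 r.py
python3 -m handwheel '[[[0,0,0,0.01,1],[0,0,0,0.01,1],[0,0,0,0,1]]]'>/dev/null; python3 r.py
python3 -m handwheel '[[[0,0,0,0.01,1],[0,0,0,0.01,1],[0,0,0,0,1]]]'>/dev/null; python3 r.py;done
```

```text
mz 0.052 yaw -132.62 f [ 3.  -2.9 -0.8] op 0.0160 pos [0.5227 0.0336 0.1006] j6 -67.80
mz -0.044 yaw -133.77 f [ 3.3 -4.3 -1.6] op 0.0159 pos [0.5227 0.0337 0.1006] j6 -68.94
mz -0.062 yaw -134.91 f [ 2.  -3.8 -0.9] op 0.0157 pos [0.5228 0.0337 0.1006] j6 -70.08
mz 0.055 yaw -136.06 f [ 3.  -4.3 -1.7] op 0.0158 pos [0.5227 0.0337 0.1006] j6 -71.23
```

```bash
cat > r.py <<'E'
from plant import telemetry as t, vision
import numpy as np, sys, cv2
n=int(sys.argv[1]) if len(sys.argv)>1 else 1
M=[];T=[]
o=t.get_obs(); M.append(o['moment'][2]);T.append(o['tau'][5])
for i in range(n-1):
    p=vision.snapshot("wrist"); o=t.get_obs(); M.append(o['moment'][2]);T.append(o['tau'][5])
if len(sys.argv)>2: cv2.imwrite("pics/%s.png"%sys.argv[2],p["color"][:,:,::-1])
print('t %.2f mz %.3f tau6 %.3f(sd %.3f) yaw %.2f f %s op %.4f pos %s j6 %.2f'%(o['clock'],np.mean(M),np.mean(T),np.std(T),o['orientation'][2],np.round(o['force'],1),o['opening'],np.round(o['tool_pos'],4),o['joint_pos'][5]))
E
python3 r.py 4 a1
python3 -m handwheel '[[[0,0,0,0.01,1],[0,0,0,0.01,1]]]'>/dev/null; python3 r.py 3
python3 -m handwheel '[[[0,0,0,0.01,1],[0,0,0,0.01,1]]]'>/dev/null; python3 r.py 3
```

```text
t 10.25 mz -0.011 tau6 -0.071(sd 0.090) yaw -136.02 f [ 3.9 -3.8 -1.6] op 0.0157 pos [0.5227 0.0337 0.1006] j6 -71.19
t 10.52 mz 0.031 tau6 0.032(sd 0.158) yaw -137.18 f [ 2.9 -3.1  0. ] op 0.0160 pos [0.5227 0.0337 0.1006] j6 -72.35
t 10.78 mz 0.006 tau6 0.044(sd 0.149) yaw -138.33 f [ 3.1 -3.7 -1.3] op 0.0159 pos [0.5227 0.0337 0.1006] j6 -73.50
```

View pics/a1.png

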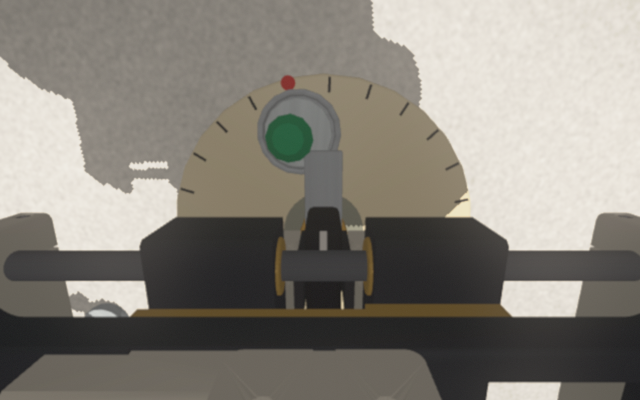

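```bash
python3 -m handwheel '[[[0,0,0,0.01,1],[0,0,0,0.01,1]]]'>/dev/null; python3 r.py 3
python3 -m handwheel '[[[0,0,0,0.01,1],[0,0,0,0.01,1]]]'>/dev/null; python3 r.py 3
python3 -m handwheel '[[[0,0,0,0.01,1],[0,0,0,0.01,1]]]'>/dev/null; python3 r.py 3
```

```text
t 11.05 mz 0.033 tau6 0.053(sd 0.151) yaw -139.48 f [ 2.9 -3.9 -0. ] op 0.0162 pos [0.5227 0.0337 0.1006] j6 -74.65
t 11.32 mz 0.011 tau6 0.060(sd 0.151) yaw -140.63 f [ 2.7 -3.3  1.2] op 0.0159 pos [0.5226 0.0337 0.1006] j6 -75.80
t 11.58 mz 0.029 tau6 0.070(sd 0.150) yaw -141.78 f [ 3.3 -2.   0. ] op 0.0156 pos [0.5227 0.0337 0.1006] j6 -76.95
```

```bash
python3 -m handwheel '[[[0,0,0,0.01,1],[0,0,0,0.01,1]]]'>/dev/null; python3 r.py 3
python3 -m handwheel '[[[0,0,0,0.01,1],[0,0,0,0.01,1]]]'>/dev/null; python3 r.py 3
python3 -m handwheel '[[[0,0,0,0.01,1],[0,0,0,0.01,1]]]'>/dev/null; python3 r.py 3
```

```text
t 11.85 mz 0.019 tau6 0.041(sd 0.152) yaw -142.92 f [ 2.8 -2.4  0.2] op 0.0156 pos [0.5226 0.0337 0.1006] j6 -78.09
t 12.12 mz 0.054 tau6 0.045(sd 0.151) yaw -144.07 f [ 2.4 -2.9  0.6] op 0.0159 pos [0.5227 0.0337 0.1006] j6 -79.24
t 12.38 mz 0.151 tau6 -0.068(sd 0.161) yaw -145.20 f [ 2.3 -2.1  0.7] op 0.0157 pos [0.5227 0.0337 0.1006] j6 -80.37
```

Moment is rising, so the clockwise stop is near -144.5°. I'll press in slightly to confirm.

```bash
python3 -m handwheel '[[[0,0,0,0.006,1],[0,0,0,0,1]]]'>/dev/null; python3 r.py 4
```

```text
t 12.70 mz 0.210 tau6 -0.242(sd 0.037) yaw -145.51 f [ 2.5 -1.1  0.3] op 0.0160 pos [0.5227 0.0337 0.1006] j6 -80.68
```

Stop confirmed at 0.21 N·m. Now reversing counter-clockwise.

```bash
python3 -m handwheel '[[[0,0,0,-0.04,1],[0,0,0,-0.06,1],[0,0,0,-0.06,1],[0,0,0,-0.06,1],[0,0,0,-0.06,1],[0,0,0,-0.03,1],[0,0,0,-0.02,1]]]'>/dev/null; python3 r.py 4 a2
python3 -m handwheel '[[[0,0,0,-0.01,1],[0,0,0,-0.01,1]]]'>/dev/null; python3 r.py 3
python3 -m handwheel '[[[0,0,0,-0.01,1],[0,0,0,-0.01,1]]]'>/dev/null; python3 r.py 3
```

```text
t 13.43 mz 0.026 tau6 0.067(sd 0.127) yaw -126.62 f [ 3.  -3.3  0.7] op 0.0160 pos [0.5228 0.0336 0.1006] j6 -61.79
t 13.70 mz -0.072 tau6 -0.017(sd 0.134) yaw -125.48 f [ 4.8 -3.4  0. ] op 0.0159 pos [0.5228 0.0336 0.1006] j6 -60.64
t 13.97 mz -0.011 tau6 -0.027(sd 0.134) yaw -124.32 f [ 3.9 -3.8  0.1] op 0.0161 pos [0.5227 0.0336 0.1006] j6 -59.49
```

View pics/a2.png

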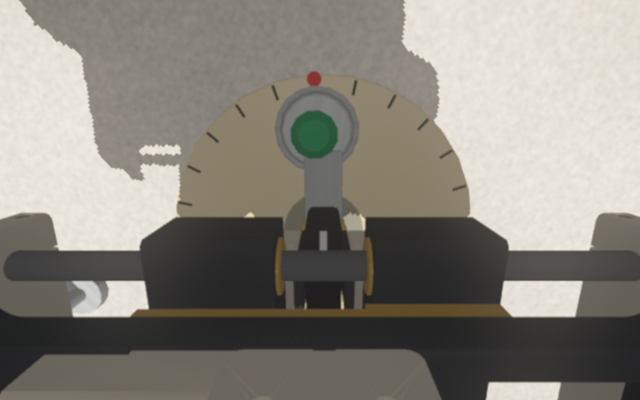

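```bash
python3 -m handwheel '[[[0,0,0,-0.01,1],[0,0,0,-0.01,1]]]'>/dev/null; python3 r.py 3
python3 -m handwheel '[[[0,0,0,-0.01,1],[0,0,0,-0.01,1]]]'>/dev/null; python3 r.py 3
python3 -m handwheel '[[[0,0,0,-0.01,1],[0,0,0,-0.01,1]]]'>/dev/null; python3 r.py 3
```

```text
t 14.23 mz -0.021 tau6 -0.034(sd 0.134) yaw -123.18 f [ 3.2 -3.5 -0. ] op 0.0162 pos [0.5228 0.0336 0.1006] j6 -58.35
t 14.50 mz -0.036 tau6 -0.019(sd 0.144) yaw -122.03 f [ 3.9 -3.7 -0.6] op 0.0157 pos [0.5228 0.0336 0.1006] j6 -57.20
t 14.77 mz -0.058 tau6 -0.014(sd 0.134) yaw -120.89 f [ 3.8 -3.6 -0.4] op 0.0157 pos [0.5228 0.0336 0.1006] j6 -56.06
```

```bash
python3 -m handwheel '[[[0,0,0,-0.01,1],[0,0,0,-0.01,1]]]'>/dev/null; python3 r.py 3
```

```text
t 15.03 mz -0.128 tau6 0.067(sd 0.142) yaw -119.75 f [ 3.8 -3.5 -0.5] op 0.0153 pos [0.5228 0.0335 0.1006] j6 -54.92
```

```bash
python3 -m handwheel '[[[0,0,0,-0.007,1],[0,0,0,0,1]]]'>/dev/null; python3 r.py 4
```

```text
t 15.35 mz -0.165 tau6 0.232(sd 0.049) yaw -119.38 f [ 4.6 -3.8 -0.5] op 0.0155 pos [0.5228 0.0335 0.1006] j6 -54.54
```

```bash
python3 -m handwheel '[[[0,0,0,-0.005,1],[0,0,0,0,1]]]'>/dev/null; python3 r.py 5
```

```text
t 15.72 mz -0.282 tau6 0.287(sd 0.034) yaw -119.10 f [ 4.2 -4.1  0.6] op 0.0154 pos [0.5228 0.0335 0.1006] j6 -54.26
```

The CCW stop is at about -120°, with 0.28 N·m measured. Going clockwise again.

```bash
python3 -m handwheel '[[[0,0,0,0.04,1],[0,0,0,0.06,1],[0,0,0,0.06,1],[0,0,0,0.06,1],[0,0,0,0.06,1],[0,0,0,0.06,1],[0,0,0,0.04,1],[0,0,0,0.02,1]]]'>/dev/null; python3 r.py 4
python3 -m handwheel '[[[0,0,0,0.01,1],[0,0,0,0.01,1]]]'>/dev/null; python3 r.py 3
python3 -m handwheel '[[[0,0,0,0.01,1],[0,0,0,0.01,1]]]'>/dev/null; python3 r.py 3
```

```text
t 16.53 mz 0.006 tau6 -0.138(sd 0.133) yaw -141.93 f [ 3.9 -3.  -0.8] op 0.0160 pos [0.5227 0.0337 0.1006] j6 -77.09
t 16.80 mz 0.038 tau6 0.051(sd 0.157) yaw -143.13 f [ 3.  -2.5  0.4] op 0.0155 pos [0.5226 0.0337 0.1006] j6 -78.30
t 17.07 mz 0.040 tau6 0.056(sd 0.151) yaw -144.29 f [ 2.8 -2.7  0.8] op 0.0158 pos [0.5227 0.0337 0.1006] j6 -79.46
```

```bash
python3 -m handwheel '[[[0,0,0,0.01,1],[0,0,0,0.01,1]]]'>/dev/null; python3 r.py 3
```

```text
t 17.33 mz 0.016 tau6 0.059(sd 0.151) yaw -145.44 f [ 2.8 -1.4  1. ] op 0.0158 pos [0.5227 0.0337 0.1006] j6 -80.61
```

Now past the old stop, so the arc has widened. Continuing.

```bash
python3 -m handwheel '[[[0,0,0,0.01,1],[0,0,0,0.01,1]]]'>/dev/null; python3 r.py 3
python3 -m handwheel '[[[0,0,0,0.01,1],[0,0,0,0.01,1]]]'>/dev/null; python3 r.py 3
```

```text
t 17.60 mz -0.004 tau6 0.068(sd 0.150) yaw -146.59 f [ 3.3 -2.2  1. ] op 0.0158 pos [0.5226 0.0337 0.1006] j6 -81.76
t 17.87 mz 0.052 tau6 0.044(sd 0.151) yaw -147.73 f [ 4.  -1.3  1.3] op 0.0157 pos [0.5227 0.0337 0.1006] j6 -82.90
```

```bash
python3 -m handwheel '[[[0,0,0,0.01,1],[0,0,0,0.01,1]]]'>/dev/null; python3 r.py 3
```

```text
t 18.13 mz 0.029 tau6 0.041(sd 0.152) yaw -148.88 f [ 2.2 -2.6  1.1] op 0.0160 pos [0.5227 0.0337 0.1006] j6 -84.05
```

```bash
python3 -m handwheel '[[[0,0,0,0.006,1],[0,0,0,0.006,1]]]'>/dev/null; python3 r.py 3
```

```text
t 18.40 mz 0.082 tau6 -0.006(sd 0.090) yaw -149.55 f [ 3.1 -0.8  1.3] op 0.0157 pos [0.5227 0.0337 0.1006] j6 -84.72
```

```bash
python3 -m handwheel '[[[0,0,0,0.006,1],[0,0,0,0.006,1]]]'>/dev/null; python3 r.py 3
```

```text
t 18.67 mz 0.066 tau6 -0.018(sd 0.098) yaw -150.24 f [ 1.9 -0.8  2.3] op 0.0156 pos [0.5227 0.0337 0.1006] j6 -85.41
```

```bash
python3 -m handwheel '[[[0,0,0,0.005,1],[0,0,0,0,1]]]'>/dev/null; python3 r.py 4
```

```text
t 18.98 mz 0.158 tau6 -0.201(sd 0.033) yaw -150.50 f [ 2.6 -1.3  1.7] op 0.0154 pos [0.5227 0.0337 0.1006] j6 -85.67
```

```bash
python3 -m handwheel '[[[0,0,0,0.006,1],[0,0,0,0,1]]]'>/dev/null; python3 r.py 4 a3
```

```text
t 19.30 mz 0.308 tau6 -0.341(sd 0.035) yaw -150.84 f [ 2.  -0.3  1.2] op 0.0158 pos [0.5227 0.0337 0.1006] j6 -86.01
```

```bash
python3 -m handwheel '[[[0,0,0,0.003,1],[0,0,0,0,1]]]'>/dev/null; python3 r.py 4
```

```text
t 19.62 mz 0.361 tau6 -0.384(sd 0.016) yaw -151.01 f [ 2.1 -0.6  1.4] op 0.0161 pos [0.5227 0.0337 0.1006] j6 -86.19
```

Second clockwise stop reached, 0.36 N·m on the last reading. Now counter-clockwise, going carefully past the old stop near -120°.

```bash
python3 -m handwheel '[[[0,0,0,-0.04,1],[0,0,0,-0.06,1],[0,0,0,-0.06,1],[0,0,0,-0.06,1],[0,0,0,-0.06,1],[0,0,0,-0.06,1],[0,0,0,-0.06,1],[0,0,0,-0.04,1],[0,0,0,-0.03,1],[0,0,0,-0.02,1]]]'>/dev/null; python3 r.py 3
python3 -m handwheel '[[[0,0,0,-0.015,1],[0,0,0,-0.015,1]]]'>/dev/null; python3 r.py 2
python3 -m handwheel '[[[0,0,0,-0.015,1],[0,0,0,-0.01,1]]]'>/dev/null; python3 r.py 3
```

```text
t 20.55 mz -0.016 tau6 0.031(sd 0.197) yaw -122.95 f [ 4.  -2.7  0.5] op 0.0156 pos [0.5228 0.0335 0.1006] j6 -58.11
t 20.77 mz -0.075 tau6 -0.195(sd 0.080) yaw -121.16 f [ 4.8 -2.7  0.2] op 0.0158 pos [0.5228 0.0335 0.1006] j6 -56.33
t 21.03 mz -0.051 tau6 0.027(sd 0.104) yaw -119.81 f [ 4.4 -2.6  0.9] op 0.0157 pos [0.5228 0.0335 0.1006] j6 -54.98
```

```bash
python3 -m handwheel '[[[0,0,0,-0.01,1],[0,0,0,-0.01,1]]]'>/dev/null; python3 r.py 3
```

```text
t 21.30 mz -0.025 tau6 -0.011(sd 0.135) yaw -118.66 f [ 4.8 -3.1  0.4] op 0.0155 pos [0.5228 0.0335 0.1006] j6 -53.83
```

```bash
python3 -m handwheel '[[[0,0,0,-0.01,1],[0,0,0,-0.01,1]]]'>/dev/null; python3 r.py 3
```

```text
t 21.57 mz -0.045 tau6 -0.013(sd 0.134) yaw -117.52 f [ 4.1 -2.9 -1. ] op 0.0157 pos [0.5228 0.0335 0.1006] j6 -52.69
```

```bash
python3 -m handwheel '[[[0,0,0,-0.015,1],[0,0,0,-0.015,1]]]'>/dev/null; python3 r.py 3
```

```text
t 21.83 mz -0.035 tau6 -0.058(sd 0.202) yaw -115.79 f [ 5.5 -3.4 -0.7] op 0.0157 pos [0.5228 0.0335 0.1006] j6 -50.96
```

```bash
python3 -m handwheel '[[[0,0,0,-0.015,1],[0,0,0,-0.015,1]]]'>/dev/null; python3 r.py 3
```

```text
t 22.10 mz -0.036 tau6 -0.054(sd 0.203) yaw -114.07 f [ 4.9 -3.2 -1.5] op 0.0157 pos [0.5228 0.0335 0.1006] j6 -49.24
```

```bash
python3 -m handwheel '[[[0,0,0,-0.015,1],[0,0,0,-0.015,1]]]'>/dev/null; python3 r.py 3
```

```text
t 22.37 mz -0.059 tau6 -0.055(sd 0.202) yaw -112.35 f [ 4.3 -3.9  0.1] op 0.0157 pos [0.5228 0.0335 0.1006] j6 -47.52
```

```bash
python3 -m handwheel '[[[0,0,0,-0.015,1],[0,0,0,-0.015,1]]]'>/dev/null; python3 r.py 4 a4
```

```text
t 22.68 mz 0.007 tau6 -0.032(sd 0.180) yaw -110.65 f [ 4.8 -3.9  0.5] op 0.0158 pos [0.5229 0.0334 0.1006] j6 -45.82
```

View pics/a4.png

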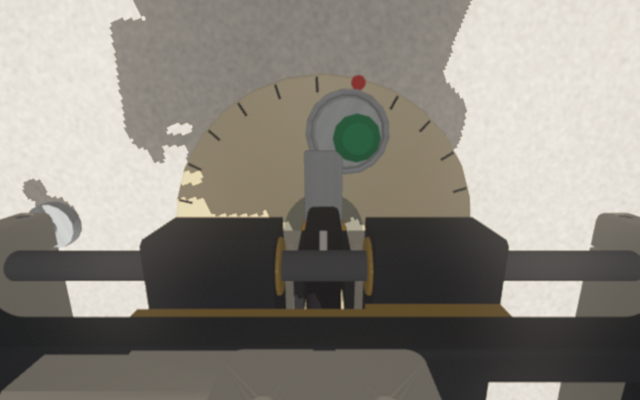

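```bash
python3 -m handwheel '[[[0,0,0,-0.03,1],[0,0,0,-0.05,1],[0,0,0,-0.05,1],[0,0,0,-0.05,1],[0,0,0,-0.05,1],[0,0,0,-0.05,1],[0,0,0,-0.03,1]]]'>/dev/null; python3 r.py 3
```

```text
t 23.37 mz -0.006 tau6 0.046(sd 0.270) yaw -92.82 f [ 5.9 -3.4 -1.2] op 0.0153 pos [0.523  0.0334 0.1006] j6 -27.99
```

```bash
python3 -m handwheel '[[[0,0,0,-0.03,1],[0,0,0,-0.05,1],[0,0,0,-0.05,1],[0,0,0,-0.05,1],[0,0,0,-0.05,1],[0,0,0,-0.05,1],[0,0,0,-0.04,1],[0,0,0,-0.02,1]]]'>/dev/null; python3 r.py 3
```

```text
t 24.13 mz -0.027 tau6 0.119(sd 0.122) yaw -73.36 f [ 6.5 -3.7 -1.4] op 0.0158 pos [0.5232 0.0334 0.1006] j6 -8.54
```

```bash
python3 -m handwheel '[[[0,0,0,-0.03,1],[0,0,0,-0.03,1],[0,0,0,-0.03,1],[0,0,0,0,1]]]'>/dev/null; python3 r.py 4 a5
```

```text
t 24.62 mz 0.059 tau6 0.145(sd 0.200) yaw -68.24 f [ 7.2 -4.8 -2.3] op 0.0157 pos [0.5233 0.0335 0.1006] j6 -3.43
```

View pics/a5.png

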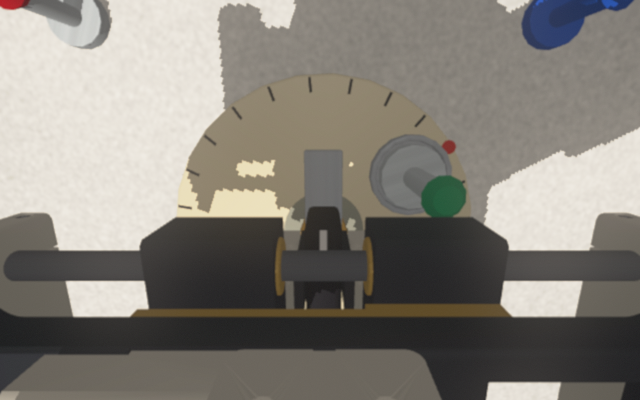

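The finger is now clear of the foot: tip at pixel (323,155), dop foot at (410,175). Opening partway and rising.

```bash
python3 -m handwheel '[[[0,0,0,0,0.6],[0,0,0,0,0.6],[0,0,0,0,0.6],[0,0,0,0,0.6],[0,0,0,0,0.6],[0,0,-0.02,0,0.6],[0,0,-0.03,0,0.6],[0,0,-0.04,0,0.6],[0,0,-0.03,0,0.3],[0,0,0,0,0],[0,0,0,0,0],[0,0,0,0,0],[0,0,0,0,0]]]'
python3 - <<'E'
from h import *
o=telemetry.get_obs(); print(o["tool_pos"],o["orientation"],o["clock"])
p=vision.snapshot("wrist"); im=p["color"]; cv2.imwrite("pics/b1.png",im[:,:,::-1])
for k,z in dict(dop_mid=.088,disc_seat=.058,finger_tip=.0722,disc_mark=.055,knob_grip=.099).items():
    for d in place_of(k,p): print(k,round(d["conf"],2),np.round(d["xy"],1),np.round(at_z(p,d["xy"],z,o),4))
E
```

```text
clock: 25.7
tool_pos: [0.5218, 0.0335, 0.2194]
orientation: [179.9, 0.0, -68.2]
force: [-0.1, -0.1, -0.9]
opening: 0.0631
[0.52180655 0.033517   0.21942199] [ 1.79879060e+02  1.92493488e-02 -6.82366448e+01] 25.7
dop_mid 0.79 [379.5 155.8] [ 0.4924 -0.0139  0.088 ]
dop_mid 0.61 [480.1  46.4] [ 0.4548 -0.1192  0.088 ]
dop_mid 0.37 [321.6 195.5] [0.5246 0.0356 0.088 ]
finger_tip 0.88 [320.6 137.4] [ 0.5433 -0.0088  0.0722]
disc_mark 0.56 [399.7 137.6] [ 0.4752 -0.0347  0.055 ]
knob_grip 0.95 [320.5 195.9] [0.5263 0.0338 0.099 ]
```

View pics/b1.png

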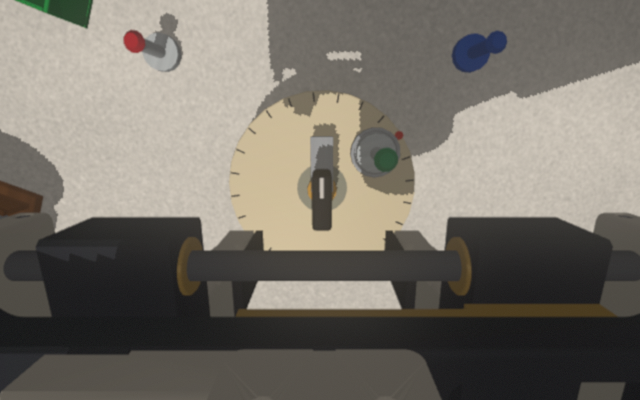

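```bash
python3 -m handwheel '[[[0,0,0,0.1,0.1],[0,0,0,0.1,0.1],[0,0,0,0.12,0.1],[0,0,0,0.12,0.1],[0,0,0,0.12,0.1],[0,0,0,0.12,0.1],[0,0,0,0.12,0.1],[0,0,0,0.1,0.1],[0,0,0,0.09,0.1],[0.02,0,0,0,0.1],[0.025,0,0,0,0.1],[0.0145,0,0,0,0.1],[0,0,0,0,0.1],[0,0,0,0,0.1]]]'
python3 - <<'E'
from h import *
o=telemetry.get_obs(); print(o["tool_pos"],o["orientation"],o["clock"])
Rw=R.from_euler("xyz",o["orientation"],degrees=True).as_matrix()
def tl(X): return (Rw.T@(X-o["tool_pos"])).round(4)
p=vision.snapshot("wrist"); im=p["color"]; cv2.imwrite("pics/b2.png",im[:,:,::-1])
for k,z in dict(dop_mid=.088,disc_seat=.058,finger_tip=.0722,disc_mark=.055,knob_grip=.099).items():
    for d in place_of(k,p): 
        X=at_z(p,d["xy"],z,o); print(k,round(d["conf"],2),np.round(d["xy"],1),np.round(X,4),tl(X))
g=im.astype(int); m=((g[:,:,1]>g[:,:,0]*1.4)&(g[:,:,1]>g[:,:,2]*1.15)).astype(np.uint8)
n,l,s,c=cv2.connectedComponentsWithStats(m)
for i in range(1,n):
    if s[i,4]>60: print("green",s[i],c[i],tl(at_z(p,c[i],.118,o)))
E
```

```text
clock: 27.17
tool_pos: [0.4883, -0.0158, 0.2209]
orientation: [-180.0, 0.0, -125.0]
force: [-0.3, 0.6, 0.1]
opening: 0.0791
[ 0.48832483 -0.01576761  0.22087725] [-1.79970793e+02  3.48333399e-02 -1.24985834e+02] 27.1667
dop_mid 0.98 [297.5  41.6] [ 0.4358 -0.1254  0.088 ] [ 0.12   -0.0197  0.1328]
dop_mid 0.6 [320.5 198.8] [ 0.4932 -0.0131  0.088 ] [-0.0049 -0.0024  0.1329]
finger_tip 0.97 [278.4 226.6] [ 0.5433 -0.0106  0.0722] [-0.0356 -0.042   0.1487]
disc_mark 0.87 [322.4 161.5] [ 0.4759 -0.0352  0.055 ] [ 0.0231 -0.0008  0.1659]
green [  0 192  19  26 272] [  6.16911765 206.90441176] [-0.0037 -0.2459  0.103 ]
green [311 194  22  21 352] [321.46022727 203.95738636] [-0.0014 -0.0013  0.1029]
```

View pics/b2.png

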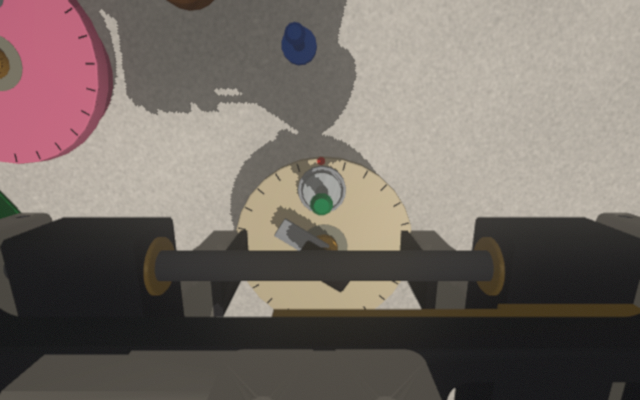

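```bash
python3 -m handwheel '[[[-0.001,-0.0015,0.03,0,0.1],[0,0,0.03,0,0.1],[0,0,0.03,0,0.1],[0,0,0.02,0,0.1],[0,0,0,0,0.1]]]'
python3 - <<'E'
from h import *
o=telemetry.get_obs(); print(o["tool_pos"],o["orientation"],o["force"],o["clock"])
p=vision.snapshot("wrist"); im=p["color"]; cv2.imwrite("pics/b3.png",im[:,:,::-1])
E
```

```text
clock: 27.88
tool_pos: [0.4878, -0.0156, 0.1066]
orientation: [179.7, -0.3, -125.0]
force: [-1.5, -0.7, -0.2]
opening: 0.0788
[ 0.48779751 -0.01556602  0.10657951] [ 179.72715916   -0.31986411 -124.97042486] [-1.50993714 -0.7200618  -0.2453857 ] 27.8833
```

View pics/b3.png

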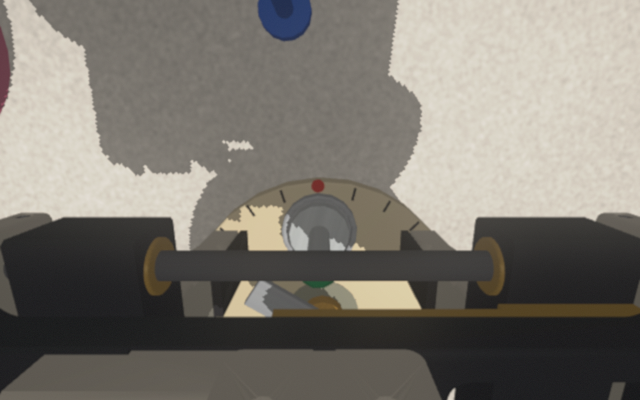

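```bash
python3 -m handwheel '[[[0,-0.001,0.008,0,0.1],[0,0,0.008,0,0.1],[0,0,0,0,0.1],[0,0,0,0,0.1]]]'; python3 r.py 2
```

```text
clock: 28.27
tool_pos: [0.4914, -0.0156, 0.0949]
orientation: [-180.0, 0.0, -124.9]
force: [0.3, -0.2, 0.6]
opening: 0.0788
t 28.32 mz -0.016 tau6 0.001(sd 0.001) yaw -124.94 f [-0.5  0.3  0.1] op 0.0790 pos [ 0.4915 -0.0156  0.0951] j6 -56.09
```

```bash
python3 -m handwheel '[[[0,0.001,0.004,0,0.1],[0,0,0,0,0.5],[0,0,0,0,1],[0,0,0,0,1],[0,0,0,0,1],[0,0,0,0,1],[0,0,0,0,1],[0,0,0,0,1],[0,0,0,0,1],[0,0,0,0,1],[0,0,0,0,1],[0,0,0,0,1],[0,0,0,0,1],[0,0,0,0,1],[0,0,0,0,1],[0,0,0,0,1]]]'; python3 r.py 2 b4
```

```text
clock: 29.65
tool_pos: [0.4905, -0.0151, 0.0906]
orientation: [-180.0, 0.0, -124.9]
force: [1.1, -0.6, 0.9]
opening: 0.0153
t 29.70 mz 0.002 tau6 0.000(sd 0.000) yaw -124.95 f [ 1.3 -1.4  0.1] op 0.0152 pos [ 0.4905 -0.0151  0.0906] j6 -56.20
```

View pics/b4.png

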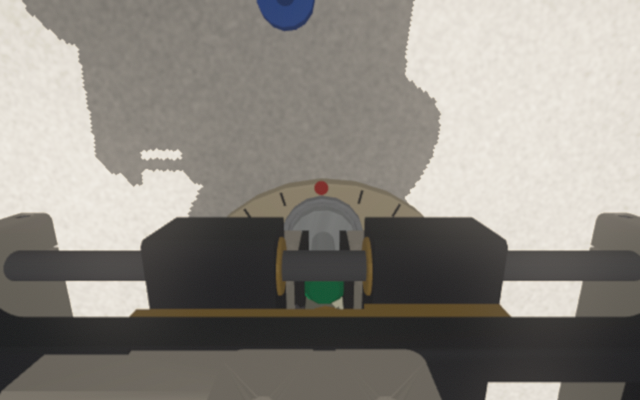

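```bash
python3 -m handwheel '[[[0,0,0,0,1],[0,0,0,0,1],[0,0,0,0,1],[0,0,0,0,1]]]'; python3 r.py 2
```

```text
clock: 30.03
tool_pos: [0.4904, -0.0151, 0.0906]
orientation: [-180.0, 0.0, -124.9]
force: [0.1, -1.5, 0.7]
opening: 0.0154
t 30.08 mz -0.026 tau6 0.000(sd 0.000) yaw -124.95 f [ 1.1 -0.6  0.9] op 0.0153 pos [ 0.4904 -0.0151  0.0906] j6 -56.20
```

Run:
```python
import cv2
im=cv2.imread("pics/b4.png")[180:320,260:390]
cv2.imwrite("pics/b4c.png",cv2.resize(im,None,fx=5,fy=4.2,interpolation=cv2.INTER_CUBIC))
from plant import vision
for n,b in (("scene",(270,140,380,260)),):
    p=vision.snapshot(n)["color"]; x0,y0,x1,y1=b
    cv2.imwrite("pics/b4s.png",cv2.resize(p[y0:y1,x0:x1,::-1],None,fx=5,fy=5,interpolation=cv2.INTER_CUBIC))
```

```text
(no output)
```

View pics/b4c.png

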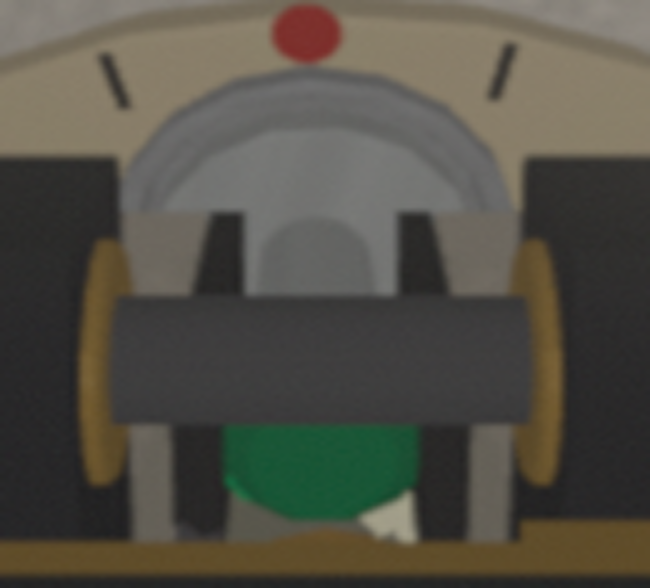

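View pics/b4s.png

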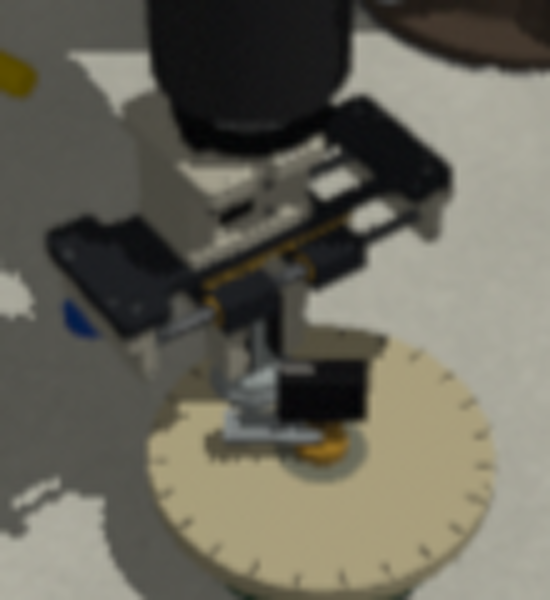

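The pads have caught the stone's taper: opening is 15.3 mm instead of 12, and the picture shows gaps beside the stem. I'll reopen, go 3.5 mm lower and regrip.

```bash
python3 -m handwheel '[[[0,0,0,0,0.7],[0,0,0,0,0.7],[0,0,0,0,0.7],[0,0,0.0035,0,0.7],[0,0,0,0,0.7],[0,0,0,0,1],[0,0,0,0,1],[0,0,0,0,1],[0,0,0,0,1],[0,0,0,0,1],[0,0,0,0,1],[0,0,0,0,1]]]'; python3 r.py 2 b5
```

```text
clock: 31.13
tool_pos: [0.4902, -0.0151, 0.087]
orientation: [180.0, -0.0, -125.0]
force: [-0.2, -0.1, -1.7]
opening: 0.0157
t 31.18 mz -0.039 tau6 -0.000(sd 0.000) yaw -124.95 f [-0.3  0.4 -1.6] op 0.0155 pos [ 0.4903 -0.0151  0.087 ] j6 -56.19
```

```bash
python3 -m handwheel '[[[0,0,0,0,1],[0,0,0,0,1],[0,0,0,0,1],[0,0,0,0,1]]]'; python3 r.py 3 b6
python3 - <<'E'
import cv2
im=cv2.imread("pics/b6.png")[180:320,260:390]
cv2.imwrite("pics/b6c.png",cv2.resize(im,None,fx=5,fy=4.2,interpolation=cv2.INTER_CUBIC))
E
```

```text
clock: 31.52
tool_pos: [0.4903, -0.0152, 0.087]
orientation: [180.0, -0.0, -125.0]
force: [-0.2, 0.7, -2.2]
opening: 0.0154
t 31.62 mz -0.005 tau6 -0.000(sd 0.000) yaw -124.95 f [ 0.9 -0.2 -1.7] op 0.0153 pos [ 0.4904 -0.0151  0.0871] j6 -56.20
```

View pics/b6c.png

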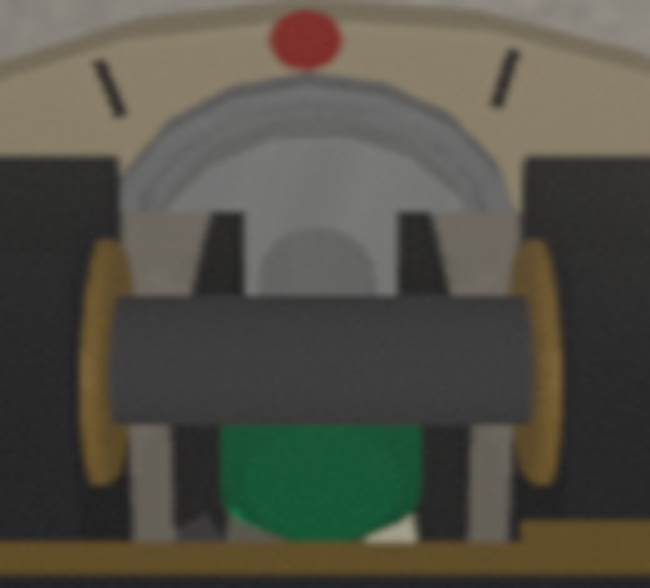

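Run:
```python
from h import *
p=vision.snapshot("wrist"); T=np.array(p["tool_from_camera"])
def pr(X): q=T[:3,:3].T@(np.array(X)-T[:3,3]); u=np.array(p["mtx"])@q; return (u[:2]/u[2]).round(1)
for zt in (-.031,-.025,-.019,-.014,-.01,0,.01,.017): print(zt, "w7.65",pr([0,-.00765,zt]),pr([0,.00765,zt]),"x+.0095",pr([.0095,-.00765,zt]),"r9.5",pr([0,-.0095,zt]),pr([0,.0095,zt])," r6",pr([0,-.006,zt]),pr([0,.006,zt]))
```

```text
-0.031 w7.65 [302.  293.2] [343.1 293.2] x+.0095 [301.5 269.9] r9.5 [297.  293.2] [348.1 293.2]  r6 [306.4 293.2] [338.7 293.2]
-0.025 w7.65 [303.  285.2] [342.2 285.1] x+.0095 [302.6 262.7] r9.5 [298.2 285.2] [347.  285.1]  r6 [307.2 285.2] [338.  285.1]
-0.019 w7.65 [303.9 277.8] [341.4 277.8] x+.0095 [303.5 256.2] r9.5 [299.4 277.8] [345.9 277.8]  r6 [307.9 277.8] [337.4 277.8]
-0.014 w7.65 [304.6 272.1] [340.8 272.1] x+.0095 [304.2 251.2] r9.5 [300.2 272.1] [345.2 272.1]  r6 [308.5 272.1] [336.9 272.1]
-0.01 w7.65 [305.1 267.9] [340.3 267.9] x+.0095 [304.8 247.5] r9.5 [300.9 267.9] [344.6 267.9]  r6 [308.9 267.9] [336.5 267.9]
0 w7.65 [306.3 258.2] [339.2 258.2] x+.0095 [306. 239.] r9.5 [302.3 258.2] [343.2 258.2]  r6 [309.9 258.2] [335.7 258.2]
0.01 w7.65 [307.4 249.7] [338.3 249.7] x+.0095 [307.1 231.5] r9.5 [303.6 249.7] [342.1 249.7]  r6 [310.7 249.7] [335.  249.7]
0.017 w7.65 [308.  244.3] [337.7 244.3] x+.0095 [307.8 226.8] r9.5 [304.5 244.3] [341.3 244.3]  r6 [311.2 244.3] [334.5 244.3]
```

The opening is 15.3 mm at both heights, so something 15.3 mm wide is being pinched. A cautious 6 mm test lift will show whether the hold is firm, and a fall from that height would stay under 0.45 m/s.

```bash
python3 -m handwheel '[[[0,0,-0.002,0,1],[0,0,-0.002,0,1],[0,0,-0.002,0,1],[0,0,0,0,1],[0,0,0,0,1]]]'; python3 r.py 3 b7
python3 - <<'E'
import cv2
im=cv2.imread("pics/b7.png")[160:320,230:420]
cv2.imwrite("pics/b7c.png",cv2.resize(im,None,fx=4,fy=3.6,interpolation=cv2.INTER_CUBIC))
from plant import vision
p=vision.snapshot("scene")["color"]; x0,y0,x1,y1=(290,180,360,250)
cv2.imwrite("pics/b7s.png",cv2.resize(p[y0:y1,x0:x1,::-1],None,fx=8,fy=8,interpolation=cv2.INTER_CUBIC))
E
```

```text
clock: 32.08
tool_pos: [0.4905, -0.0151, 0.0933]
orientation: [-180.0, 0.0, -124.9]
force: [0.3, -0.0, -2.1]
opening: 0.0155
t 32.18 mz 0.005 tau6 0.000(sd 0.000) yaw -124.95 f [-0.4 -0.1 -2.1] op 0.0156 pos [ 0.4904 -0.0151  0.0931] j6 -56.20
```

View pics/b7c.png

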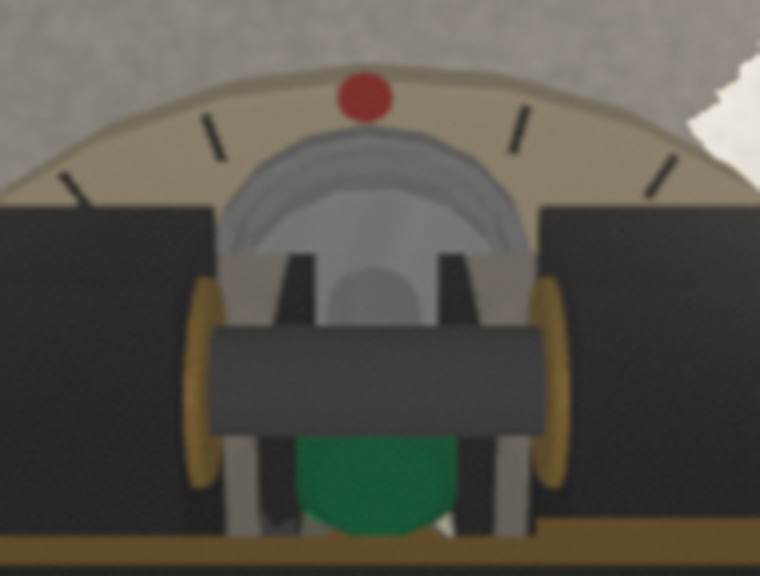

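View pics/b7s.png

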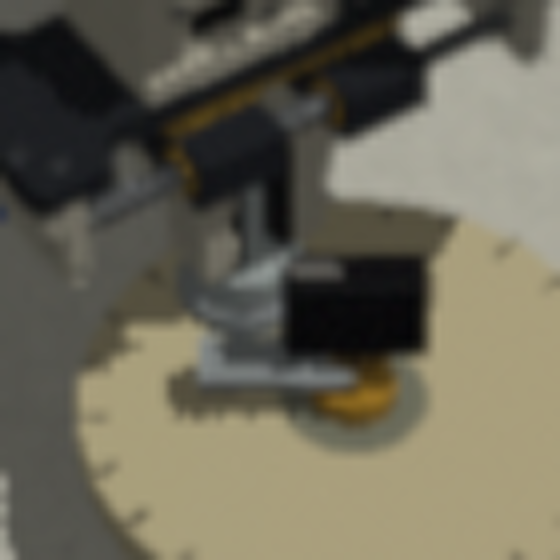

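The dop is held: the foot keeps its place relative to the fingers while the cup recedes, and Fz is about -2 N. I'll lift it and carry it towards the stand, stopping short to look.

```bash
python3 -m handwheel '[[[0,0,-0.01,0,1],[0,0,-0.02,0,1],[0,0,-0.025,0,1],[0,0,-0.025,0,1],[0,0,-0.02,0,1],[0,0,-0.01,0,1],[0.01,-0.01,0,0,1],[0.015,-0.016,0,0,1],[0.015,-0.016,0,0,1],[0.015,-0.016,0,0,1],[0.015,-0.016,0,0,1],[0.015,-0.016,0,0,1],[0.015,-0.016,0,0,1],[0.01,-0.014,0,0,1],[0.01,-0.01,0,0,1],[0,0,0,0,1],[0,0,0,0,1]]]'; python3 r.py 1
python3 - <<'E'
from h import *
o=telemetry.get_obs()
Rw=R.from_euler("xyz",o["orientation"],degrees=True).as_matrix()
p=vision.snapshot("wrist"); cv2.imwrite("pics/c1.png",p["color"][:,:,::-1])
for d in place_of("stand_seat",p): X=at_z(p,d["xy"],.025,o); print(d["conf"],d["xy"],X,Rw.T@(X-o["tool_pos"]))
E
```

```text
clock: 33.65
tool_pos: [0.5276, -0.1884, 0.2019]
orientation: [179.9, -0.0, -125.1]
force: [-1.2, -0.1, -1.6]
opening: 0.0152
t 33.65 mz -0.032 tau6 0.144(sd 0.000) yaw -125.05 f [-1.2 -0.1 -1.6] op 0.0152 pos [ 0.5276 -0.1884  0.2019] j6 -35.39
0.67 [322.5, 98.3] [ 0.48156509 -0.25481844  0.025     ] [ 0.08068963 -0.00069792  0.17695511]
```

View pics/c1.png

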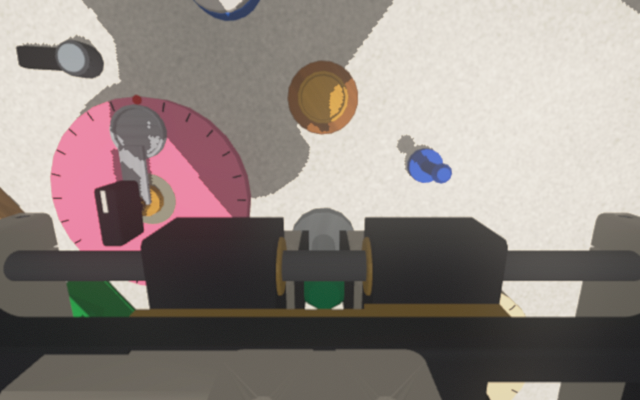

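Run:
```python
from h import *
im=cv2.imread("pics/c1.png")
cv2.imwrite("pics/c1a.png",cv2.resize(im[195:260,280:370],None,fx=8,fy=8,interpolation=cv2.INTER_CUBIC))
cv2.imwrite("pics/c1b.png",cv2.resize(im[50:145,275:370],None,fx=6,fy=6,interpolation=cv2.INTER_CUBIC))
```

```text
(no output)
```

View pics/c1a.png

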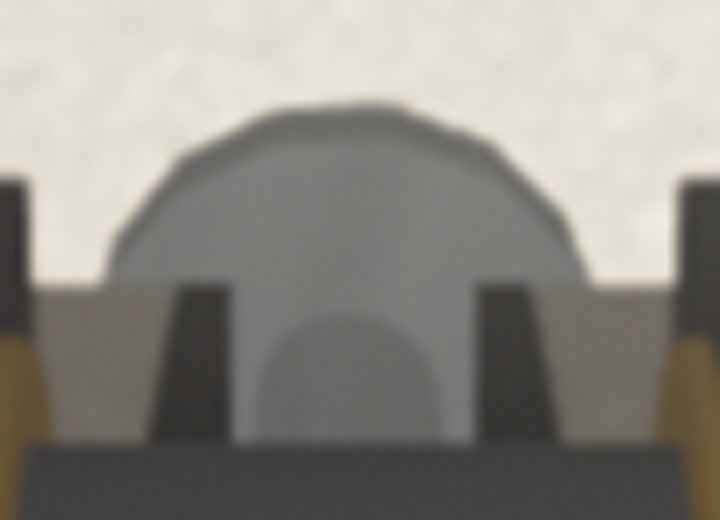

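View pics/c1b.png

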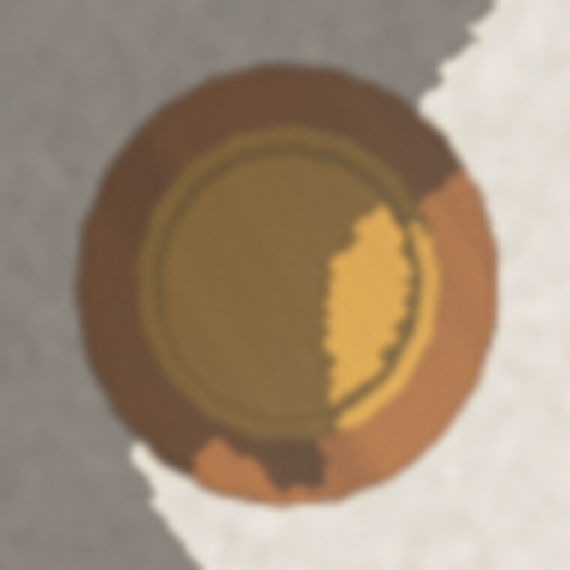

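Run:
```python
from h import *
o=telemetry.get_obs(); p=vision.snapshot("wrist")
Rw=R.from_euler("xyz",o["orientation"],degrees=True).as_matrix()
def tl(X): return (Rw.T@(X-o["tool_pos"])).round(4)
def at(xy,zt): return tl(at_z(p,xy,o["tool_pos"][2]-zt,o))
for off in (.027,.029,.031):
    print(off,"foot top front",at((324,212.5),off-.01),"foot bot front",at((324,207.9),off),"stem front",at((323.6,234.4),off-.01), at((312.1,242),off-.015),at((335,242),off-.015))
print(o["tool_pos"])
for z in (.025,.030): print("seat",z,tl(at_z(p,(323.1,97.0),z,o)), at_z(p,(323.1,97.0),z,o), "width",tl(at_z(p,(298,97.0),z,o))-tl(at_z(p,(348.3,97.0),z,o)))
s=vision.snapshot("scene"); m=vision.snapshot("top")
cv2.imwrite("pics/c2s.png",cv2.resize(s["color"][170:230,210:290,::-1],None,fx=8,fy=8,interpolation=cv2.INTER_CUBIC))
cv2.imwrite("pics/c2t.png",cv2.resize(m["color"][175:235,370:440,::-1],None,fx=8,fy=8,interpolation=cv2.INTER_CUBIC))
```

```text
0.027 foot top front [0.0171 0.0006 0.017 ] foot bot front [0.0167 0.0006 0.027 ] stem front [0.0054 0.0004 0.017 ] [ 0.0033 -0.0054  0.012 ] [0.0033 0.0061 0.012 ]
0.029 foot top front [0.0165 0.0006 0.019 ] foot bot front [0.0161 0.0006 0.029 ] stem front [0.0047 0.0004 0.019 ] [ 0.0025 -0.0054  0.014 ] [0.0025 0.0061 0.014 ]
0.031 foot top front [0.0159 0.0006 0.021 ] foot bot front [0.0156 0.0006 0.031 ] stem front [0.0039 0.0004 0.021 ] [ 0.0017 -0.0055  0.016 ] [0.0017 0.0062 0.016 ]
[ 0.52776213 -0.18759767  0.2024363 ]
seat 0.025 [ 8.190e-02 -1.000e-04  1.775e-01] [ 0.48078329 -0.25472739  0.025     ] width [ 0.0e+00 -4.7e-02 -1.0e-04]
seat 0.03 [ 8.160e-02 -1.000e-04  1.725e-01] [ 0.48094731 -0.25448388  0.03      ] width [ 0.00e+00 -4.62e-02 -1.00e-04]
```

View pics/c2s.png

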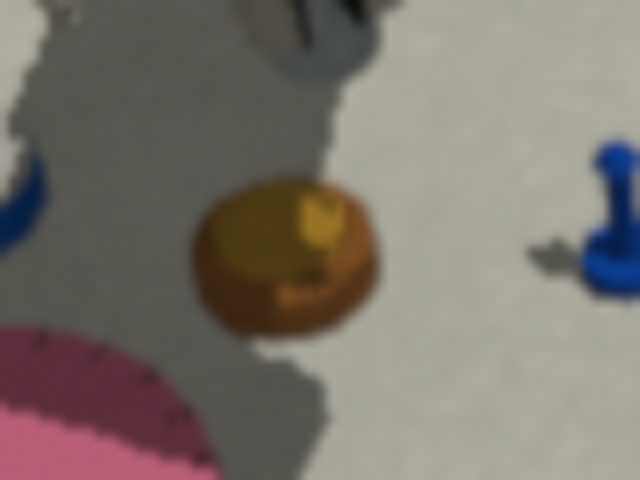

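View pics/c2t.png

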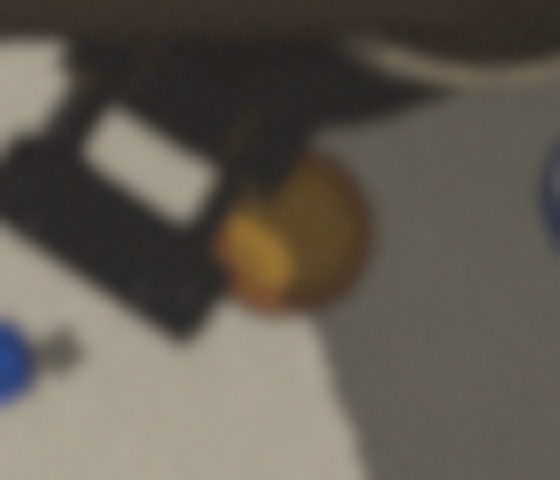

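```bash
python3 -m handwheel '[[[0.013,0,0,0,1],[0.02,-0.0005,0,0,1],[0.02,0,0,0,1],[0.02,0,0,0,1],[0.01,0,0.01,0,1],[0,0,0.025,0,1],[0,0,0.03,0,1],[0,0,0.03,0,1],[0,0,0.02,0,1],[0,0,0.01,0,1],[0,0,0.005,0,1],[0,0,0,0,1],[0,0,0,0,1]]]'; python3 r.py 2 c3
python3 - <<'E'
import cv2
im=cv2.imread("pics/c3.png")
cv2.imwrite("pics/c3a.png",cv2.resize(im[170:260,260:390],None,fx=6,fy=6,interpolation=cv2.INTER_CUBIC))
E
```

```text
clock: 34.98
tool_pos: [0.4818, -0.2564, 0.0739]
orientation: [-179.9, 0.0, -124.9]
force: [1.0, 0.5, -0.6]
opening: 0.0154
t 35.03 mz -0.008 tau6 -0.000(sd 0.000) yaw -124.93 f [ 1.   0.3 -1.3] op 0.0154 pos [ 0.482  -0.2565  0.0743] j6 -27.51
```

View pics/c3a.png

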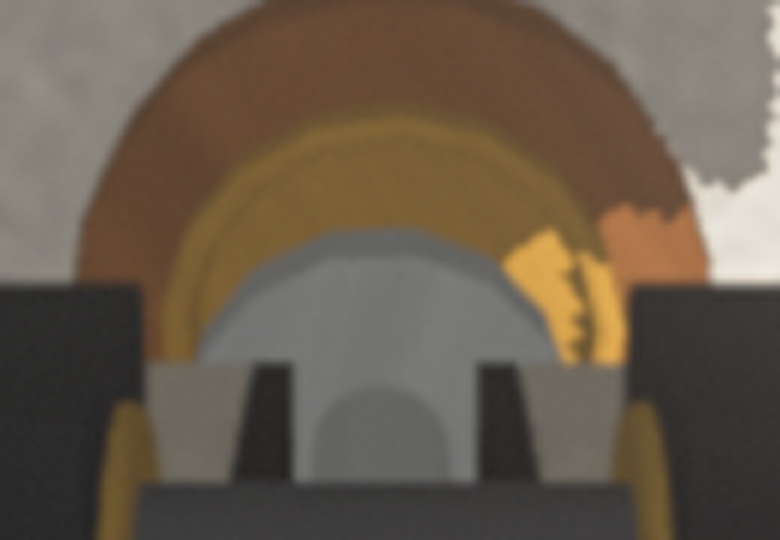

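Run:
```python
from h import *
o=telemetry.get_obs(); p=vision.snapshot("wrist")
im=p["color"]; cv2.imwrite("pics/c4.png",im[:,:,::-1])
Rw=R.from_euler("xyz",o["orientation"],degrees=True).as_matrix()
def at(c,r,z): return (Rw.T@(at_z(p,(260+c/6,170+r/6),z,o)-o["tool_pos"])).round(4)
print(o["tool_pos"])
z0=o["tool_pos"][2]-.029
print("foot top",at(381,258,z0+.01),"bot",at(381,228,z0),"foot L/R",at(197,360,z0+.01),at(565,360,z0+.01))
print("ring outer front",at(395,115,.03),"inner front",at(395,137,.03),"ring L/R at row",at(160,360,.03),at(630,360,.03),"inner L/R",at(195,350,.03),at(585,350,.03))
print("stand front",at(395,-5,.025), "stand LR",at(78,260,.025),at(710,260,.025))
```

```text
[ 0.48201058 -0.2564693   0.07428714]
foot top [0.0162 0.0003 0.019 ] bot [0.0161 0.0003 0.029 ] foot L/R [ 0.0071 -0.0155  0.019 ] [0.0071 0.0161 0.019 ]
ring outer front [0.0231 0.0017 0.0443] inner front [0.0209 0.0017 0.0443] ring L/R at row [-0.0019 -0.0218  0.0443] [-0.0019  0.0251  0.0442] inner L/R [-0.0009 -0.0182  0.0443] [-0.0008  0.0206  0.0442]
stand front [0.034  0.0017 0.0493] stand LR [ 0.007  -0.0303  0.0493] [0.007  0.0335 0.0492]
```

Seat centre in the tool frame is (0.000, +0.0015) and the dop is at (-0.0018, +0.0003). I'll correct by (+2, +1.2) mm and lower to just above the ring.

```bash
python3 -m handwheel '[[[0.002,0.0012,0.004,0,1],[0,0,0.004,0,1],[0,0,0.002,0,1],[0,0,0,0,1],[0,0,0,0,1]]]'; python3 r.py 2 c5
python3 - <<'E'
import cv2
im=cv2.imread("pics/c5.png")
cv2.imwrite("pics/c5a.png",cv2.resize(im[170:260,260:390],None,fx=6,fy=6,interpolation=cv2.INTER_CUBIC))
E
```

```text
clock: 35.5
tool_pos: [0.4788, -0.2573, 0.063]
orientation: [180.0, -0.0, -124.9]
force: [0.2, -0.3, -1.1]
opening: 0.0152
t 35.55 mz 0.000 tau6 -0.000(sd 0.000) yaw -124.95 f [ 0.6 -0.1 -1.7] op 0.0156 pos [ 0.4789 -0.2573  0.0631] j6 -27.37
```

View pics/c5a.png

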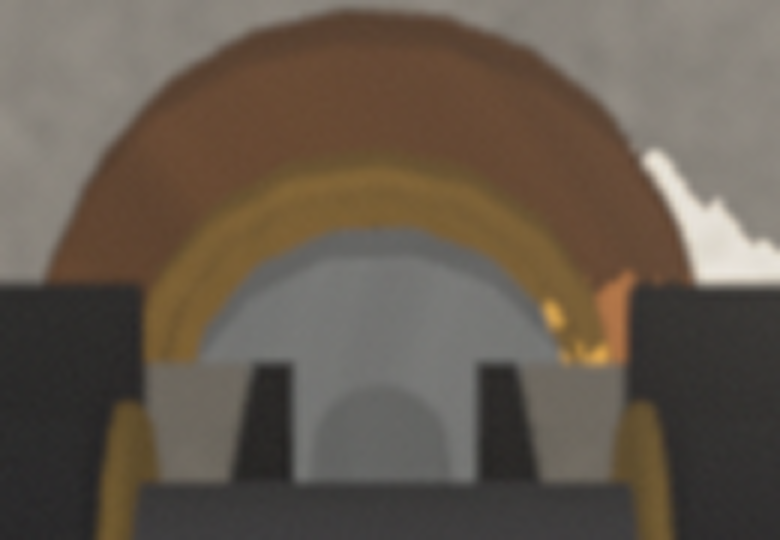

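Run:
```python
from h import *
o=telemetry.get_obs(); p=vision.snapshot("wrist")
Rw=R.from_euler("xyz",o["orientation"],degrees=True).as_matrix()
def at(c,r,z): return (Rw.T@(at_z(p,(260+c/6,170+r/6),z,o)-o["tool_pos"])).round(4)
z0=o["tool_pos"][2]-.029
print("foot top",at(381,258,z0+.01),"bot",at(381,228,z0))
print("ring outer front",at(378,165,.03),"inner front",at(378,190,.03),"ring L/R",at(145,355,.03),at(610,355,.03))
print("stand front",at(378,10,.025),"stand bottom front",at(378,10,.0),"LR",at(48,282,.025),at(692,282,.025))
im=p["color"]; col=im[170:215,323].astype(int); print([(170+i,tuple(c)) for i,c in enumerate(col)][20:45])
```

```text
foot top [0.0162 0.0003 0.019 ] bot [0.0161 0.0003 0.029 ]
ring outer front [0.0209 0.     0.0331] inner front [0.0185 0.     0.0331] ring L/R [ 0.0026 -0.0218  0.0331] [0.0026 0.0217 0.0331]
stand front [0.0344 0.     0.0381] stand bottom front [ 0.0303 -0.      0.0631] LR [ 0.0082 -0.0315  0.0381] [0.0082 0.03   0.0381]
[(190, (np.int64(103), np.int64(74), np.int64(53))), (191, (np.int64(103), np.int64(74), np.int64(53))), (192, (np.int64(104), np.int64(74), np.int64(53))), (193, (np.int64(103), np.int64(74), np.int64(52))), (194, (np.int64(103), np.int64(77), np.int64(51))), (195, (np.int64(103), np.int64(81), np.int64(51))), (196, (np.int64(105), np.int64(83), np.int64(50))), (197, (np.int64(113), np.int64(88), np.int64(51))), (198, (np.int64(124), np.int64(97), np.int64(56))), (199, (np.int64(127), np.int64(98), np.int64(55))), (200, (np.int64(124), np.int64(96), np.int64(54))), (201, (np.int64(120), np.int64(94), np.int64(54))), (202, (np.int64(119), np.int64(93), np.int64(53))), (203, (np.int64(120), np.int64(94), np.int64(54))), (204, (np.int64(122), np.int64(95), np.int64(55))), (205, (np.int64(121), np.int64(94), np.int64(53))), (206, (np.int64(120), np.int64(95), np.int64(54))), (207, (np.int64(116), np.int64(94), np.int64(64))), (208, (np.int64(106), np.int64(97), np.int64(87))), (209, (np.int64(101), np.int64(100), np.int64(98))), (210, (np.int64(101), np.int64(101), np.int64(99))), (211, (np.int64(101), np.int64(101), np.int64(99))), (212, (np.int64(104), np.int64(104), np.int64(102))), (213, (np.int64(114), np.int64(115), np.int64(113))), (214, (np.int64(118), np.int64(118), np.int64(115)))]
```

The foot and ring now agree within about 0.5 mm. Lowering in small steps and watching the force.

```bash
python3 -m handwheel '[[[0,0,0.002,0,1],[0,0,0.002,0,1],[0,0,0,0,1]]]'>/dev/null; python3 r.py 2
python3 -m handwheel '[[[0,0,0.0015,0,1],[0,0,0,0,1]]]'>/dev/null; python3 r.py 2
```

```text
t 35.90 mz 0.024 tau6 0.001(sd 0.001) yaw -124.95 f [-0.   0.1 -1.4] op 0.0155 pos [ 0.4787 -0.2572  0.0588] j6 -27.37
t 36.12 mz 0.014 tau6 0.001(sd 0.000) yaw -124.95 f [-0.2 -0.6 -1.3] op 0.0155 pos [ 0.4789 -0.2572  0.0574] j6 -27.37
```

```bash
python3 -m handwheel '[[[0,0,0.001,0,1],[0,0,0,0,1]]]'>/dev/null; python3 r.py 3
```

```text
t 36.38 mz 0.003 tau6 0.000(sd 0.000) yaw -124.95 f [-0.3  0.2 -2. ] op 0.0152 pos [ 0.4789 -0.2572  0.0566] j6 -27.37
```

```bash
python3 -m handwheel '[[[0,0,0.001,0,1],[0,0,0,0,1]]]'>/dev/null; python3 r.py 3
```

```text
t 36.65 mz 0.004 tau6 0.000(sd 0.000) yaw -124.95 f [ 0.2  0.7 -0.9] op 0.0157 pos [ 0.4789 -0.2572  0.0555] j6 -27.37
```

No contact yet; the underside should be at about 26.5 mm, already inside the ring.

```bash
python3 -m handwheel '[[[0,0,0.001,0,1],[0,0,0,0,1]]]'>/dev/null; python3 r.py 3
```

```text
t 36.92 mz 0.022 tau6 0.000(sd 0.000) yaw -124.95 f [-0.4 -0.1 -1.6] op 0.0156 pos [ 0.4789 -0.2572  0.0545] j6 -27.37
```

```bash
python3 -m handwheel '[[[0,0,0.001,0,1],[0,0,0,0,1]]]'>/dev/null; python3 r.py 3 d1
python3 - <<'E'
import cv2
im=cv2.imread("pics/d1.png")
cv2.imwrite("pics/d1a.png",cv2.resize(im[170:260,260:390],None,fx=6,fy=6,interpolation=cv2.INTER_CUBIC))
E
```

```text
t 37.18 mz -0.009 tau6 -0.001(sd 0.000) yaw -124.94 f [-0.6 -0.7  1.5] op 0.0155 pos [ 0.4792 -0.2574  0.0539] j6 -27.37
```

View pics/d1a.png

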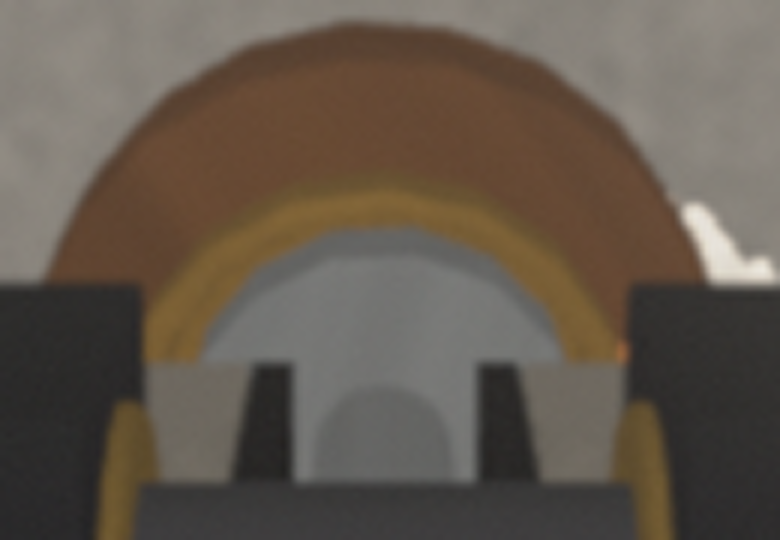

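Contact came at TCP z = 53.9 mm, and fully home predicts 54, so the foot is inside the ring. Releasing and rising.

```bash
python3 -m handwheel '[[[0,0,0,0,0.8],[0,0,0,0,0.7],[0,0,0,0,0.5],[0,0,0,0,0.4],[0,0,0,0,0.4],[0,0,0,0,0.4],[0,0,0,0,0.4]]]'; python3 r.py 2 d2
```

```text
clock: 37.77
tool_pos: [0.4788, -0.2572, 0.0535]
orientation: [180.0, -0.0, -125.0]
force: [1.0, -0.2, -0.4]
opening: 0.0504
t 37.82 mz 0.049 tau6 0.000(sd 0.000) yaw -124.95 f [-1.   0.3 -0.1] op 0.0516 pos [ 0.4789 -0.2572  0.0535] j6 -27.37
```

View pics/d2.png

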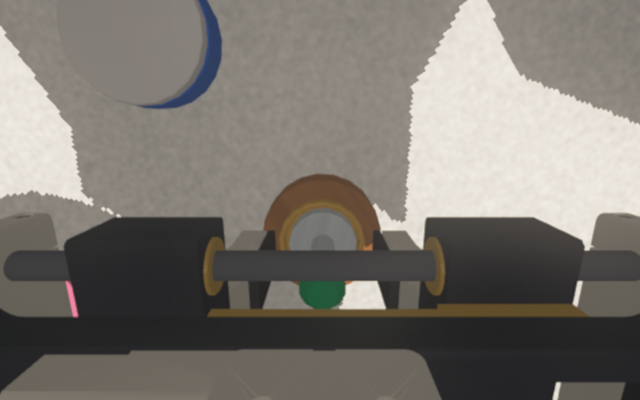

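Clear of both sides and the dop is standing. Rising and backing off to check.

```bash
python3 -m handwheel '[[[0,0,-0.01,0,0.4],[0,0,-0.02,0,0.4],[0,0,-0.03,0,0.4],[0,0,-0.035,0,0.4],[0,0,-0.035,0,0.4],[0,0,-0.02,0,0.4],[-0.03,0,0,0,0.4],[-0.03,0,0,0,0.4],[-0.03,0,0,0,0.4],[0,0,0,0,0.4],[0,0,0,0,0.4]]]'; python3 r.py 2 d3
python3 - <<'E'
from h import *
im=cv2.imread("pics/d3.png")
cv2.imwrite("pics/d3a.png",cv2.resize(im[20:200,220:430],None,fx=3.5,fy=3.3,interpolation=cv2.INTER_CUBIC))
o=telemetry.get_obs(); p=vision.snapshot("wrist"); s=vision.snapshot("scene"); t=vision.snapshot("top")
for n,q,b in (("s",s,(200,150,380,270)),("t",t,(270,140,450,260))):
    cv2.imwrite(f"pics/d3{n}.png",cv2.resize(q["color"][b[1]:b[3],b[0]:b[2],::-1],None,fx=4,fy=4,interpolation=cv2.INTER_CUBIC))
for q,n in ((p,"w"),(s,"s"),(t,"t")):
    for k,z in (("dop_mid",.055),("stand_seat",.025)):
        print(n,k,[(round(d["conf"],2),np.round(d["xy"]),at_z(q,d["xy"],z,o).round(4)) for d in place_of(k,q)])
    print(n,"finger",[(round(d["conf"],2),at_z(q,d["xy"],.072,o).round(4)) for d in place_of("finger_tip",q)])
E
```

```text
clock: 38.73
tool_pos: [0.5311, -0.1823, 0.2042]
orientation: [-180.0, 0.0, -124.8]
force: [-1.1, -0.5, 0.1]
opening: 0.0528
t 38.78 mz 0.019 tau6 -0.141(sd 0.069) yaw -124.87 f [-0.6  0.1 -0.3] op 0.0531 pos [ 0.5305 -0.183   0.2041] j6 -35.83
w dop_mid [(0.64, array([431., 163.]), array([ 0.4377, -0.1478,  0.055 ])), (0.6, array([320.,  89.]), array([ 0.4829, -0.2557,  0.055 ]))]
w stand_seat []
w finger [(0.93, array([ 0.6288, -0.3136,  0.072 ]))]
s dop_mid [(0.71, array([334., 218.]), array([0.4877, 0.0239, 0.055 ])), (0.65, array([287., 196.]), array([ 0.4555, -0.1277,  0.055 ])), (0.63, array([241., 189.]), array([ 0.4742, -0.265 ,  0.055 ])), (0.29, array([314., 224.]), array([ 0.5255, -0.0187,  0.055 ]))]
s stand_seat [(0.76, array([244., 197.]), array([ 0.4761, -0.2597,  0.025 ]))]
s finger [(0.88, array([ 0.5348, -0.0116,  0.072 ])), (0.65, array([0.3938, 0.2876, 0.072 ])), (0.55, array([ 0.6334, -0.3151,  0.072 ]))]
t dop_mid [(0.57, array([370., 217.]), array([ 0.4369, -0.1429,  0.055 ])), (0.51, array([441., 283.]), array([ 0.2409, -0.3474,  0.055 ])), (0.43, array([406., 203.]), array([ 0.4782, -0.249 ,  0.055 ])), (0.35, array([446., 203.]), array([ 0.4777, -0.3717,  0.055 ]))]
t stand_seat [(0.58, array([407., 201.]), array([ 0.4852, -0.2595,  0.025 ]))]
t finger []
```

View pics/d3a.png

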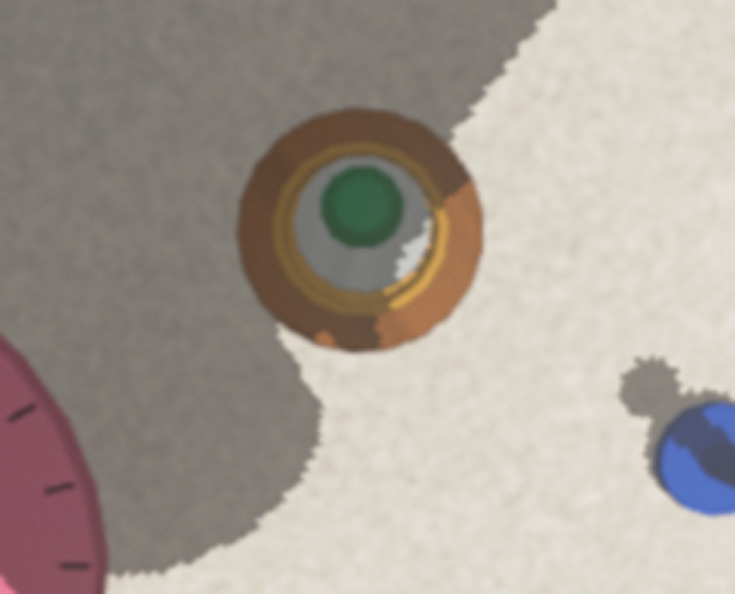

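View pics/d3s.png

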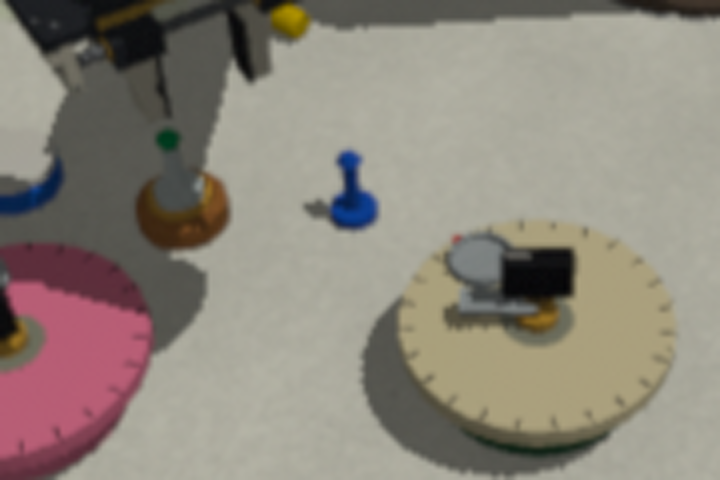

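View pics/d3t.png

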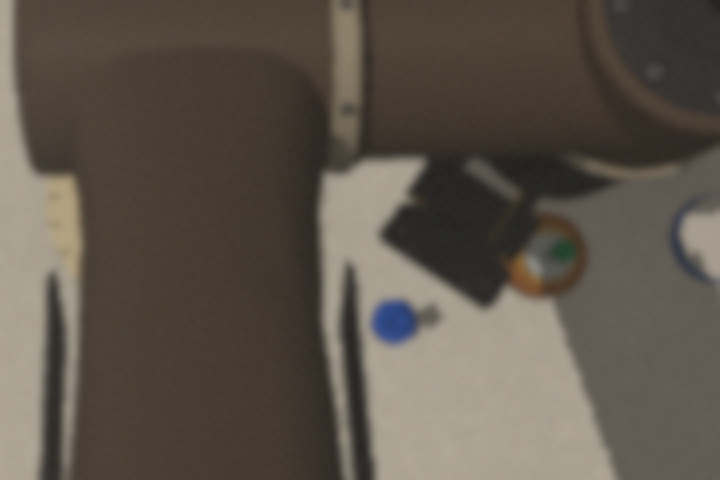

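The foot sits concentric in the brass ring. The stem's lean in the scene view matches perspective (12 px over 57). The knob finger is about 50 mm from the disc seat. Handing in.

```bash
python3 -c "
from plant import close_job, telemetry
print(close_job()); print(telemetry.get_obs()['clock'])"
```

```text
the job is handed in; nothing more can be done
None
the job is handed in; nothing more can be done
```

The knob is freed and its finger swung clear, and the green dop stands in the brass-ringed seat. I handed the job in at about 39 s of the 72 s, and no verdict was reported.

- **Rocking:** I pressed the knob clockwise, counter-clockwise and clockwise again to stops at about 0.21, 0.28 and 0.36 N·m, all below the 0.50 N·m brake limit. I saw no movement of the disc or its red dot in the pictures.
- **Swinging clear:** The knob then ran free counter-clockwise, and I left it about 55–57° from the dop. The finger tip is about 47–52 mm from the disc seat, where more than 38 mm was required.
- **Placing the dop:** I felt contact at a tool height of 53.9 mm against the 54 mm expected for fully home. After I let go, the wrist picture shows the foot concentric in the brass ring. In the scene picture the stem's lean matches perspective, so the dop reads as upright.

**Checks that disagreed:**
- **Grip width:** The jaws stopped at 15.3 mm on the dop instead of the stem's 12 mm, probably because the pads caught the stone. Regripping 3.5 mm lower gave the same width. I tested the hold with a 6 mm lift, and it stayed firm to the stand.
- **Camera positions:** The cameras disagreed by 2–4 mm on positions, and up to about 9 mm for the stand and dop in the last pictures. I therefore did the final alignment relative to the ring in the wrist camera.
- **Other bench objects:** I did not re-measure each one at the end. The blue dop and the pink turntable looked unmoved, and the arm never went near the rest.

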